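# Load and latch a battery carrier

## Task

Get the four-bay battery carrier ready for the field: first lift the two hand tools that were left lying across it into the shallow tool tray, flat and side by side, then stand each battery that is on the bench upright in a bay of its own, fully down. With all the batteries in, swing the hold-down bar down over them until it lies in its catch, and only then swing the latch over the end of the bar until it is fully closed; leave the other things on the bench where they stand.

Things in the scene. Friction and masses are not known exactly. Their poses are not given: they have to be found in the camera images.
- carrier: grey steel battery carrier fixed to the bench, 228 mm long (its y) by 114 mm wide (its x), outer walls and 20 mm wide spacers between the bays all 22 mm high; z up. Origin: centre of its underside. Hinge bracket at its +y end (70 mm high), catch bracket at its -y end (two ears, 70 mm high, 36 mm wide over all, y -117 to -131 mm)
- bay0 (a point): centre of the floor of bay 0 (3 mm above the bench); a bay is 106 mm along the carrier's x and 38 mm along its y, 19 mm deep; pitch 58 mm; bay 0 is next to the bar's hinge, bay 3 next to the latch
- bay1 (a point): centre of the floor of bay 1 (3 mm above the bench); a bay is 106 mm along the carrier's x and 38 mm along its y, 19 mm deep; pitch 58 mm; bay 0 is next to the bar's hinge, bay 3 next to the latch
- bay2 (a point): centre of the floor of bay 2 (3 mm above the bench); a bay is 106 mm along the carrier's x and 38 mm along its y, 19 mm deep; pitch 58 mm; bay 0 is next to the bar's hinge, bay 3 next to the latch
- bay3 (a point): centre of the floor of bay 3 (3 mm above the bench); a bay is 106 mm along the carrier's x and 38 mm along its y, 19 mm deep; pitch 58 mm; bay 0 is next to the bar's hinge, bay 3 next to the latch
- bar (a joint): angle of the hold-down bar about its hinge, rad: 0 = level, lying in the catch between the ears, 2 mm above the seated batteries; pi/2 = upright; starts between 2.15 and 2.4, stop at 2.5 (leaning outwards, clear of the bays). Stiff hinge (0.24 Nm): it stays where it is left
- bar_grip (a point): point on the bar's centre line 215 mm from its hinge and 41 mm from its free end. Bar: aluminium, 24 mm wide (along the carrier's x), 8 mm thick, 256 mm long
- bar_hinge (a point): the bar's hinge axis, 63 mm above the bench at the carrier's +y end; the axis runs along the carrier's x. The closed bar points along the carrier's -y; opening lifts its free end up and over to +y
- latch (a joint): angle of the swing latch about its pivot, rad: 0 = upright and closed, its nose lying over the end of the closed bar; grows as it leans outwards (towards the carrier's -y); starts between 0.7 and 1.2. Stiff pivot (0.08 Nm): it stays where it is left
- latch_grip (a point): point in the latch's finger tab, 72 mm from its pivot and 13 mm from its free end. Latch: steel strap 24 mm wide (along the carrier's x), 6 mm thick, 85 mm long from the pivot, with a nose 33 mm long and 8 mm thick that points inwards (carrier's +y when closed), centred 37 mm from the pivot
- latch_hinge (a point): the latch's pivot axis, 35 mm above the bench just beyond the catch bracket; the axis runs along the carrier's x
- battery0: rechargeable battery block, grey case with a dark top and a paper label: 98 mm long (x) by 30 mm wide (y) by 54 mm high (z up), 0.32 kg, stands on the bench near the robot; two small brass tabs (7 mm) on top near one end, either way round will do. Origin: centre of its underside. Two to four of the four are present (None if absent)
- battery1: rechargeable battery block, grey case with a dark top and a paper label: 98 mm long (x) by 30 mm wide (y) by 54 mm high (z up), 0.32 kg, stands on the bench near the robot; two small brass tabs (7 mm) on top near one end, either way round will do. Origin: centre of its underside. Two to four of the four are present (None if absent)
- battery2: rechargeable battery block, grey case with a dark top and a paper label: 98 mm long (x) by 30 mm wide (y) by 54 mm high (z up), 0.32 kg, stands on the bench near the robot; two small brass tabs (7 mm) on top near one end, either way round will do. Origin: centre of its underside. Two to four of the four are present (None if absent)
- battery3: rechargeable battery block, grey case with a dark top and a paper label: 98 mm long (x) by 30 mm wide (y) by 54 mm high (z up), 0.32 kg, stands on the bench near the robot; two small brass tabs (7 mm) on top near one end, either way round will do. Origin: centre of its underside. Two to four of the four are present (None if absent)
- crimper: crimping pliers with blue handles, rigid, lying across the carrier (on the wall tops, 22 mm up): 190 mm long (jaws to +x, to 76 mm; handles to -x, to -114 mm), up to 60 mm wide, 20 mm thick. Origin: underside of its neck, which is 30 mm wide (y) from x = -22 to +18 mm, the place to grip; it balances near there
- cutters: side cutters with blue handles, rigid, lying across the carrier in the same way: 157 mm long (jaws to +x, to 68 mm; handles to -x, to -89 mm), up to 50 mm wide, 18 mm thick. Origin: underside of its neck, which is 24 mm wide (y) from x = -22 to +18 mm, the place to grip; it balances near there
- tooltray: shallow black plastic tray fixed to the bench, empty at the start, 270 mm (x) by 170 mm (y), walls 20 mm high and 4 mm thick, floor about 4 mm thick. Origin: centre of its underside
- adapter: white power adapter block, 100 x 46 x 32 mm high, standing among the batteries; to be left alone
- spool: metal solder spool, 60 mm across, 40 mm high, standing beyond the bar; to be left alone
- mug: white mug, 80 mm across, 95 mm high, to be left alone
- meter: orange multimeter, 150 x 78 x 36 mm, lying at the back, to be left alone
Things that resemble listed ones, but are neither listed nor needed, are in the scene too. Leave any brown look-alike of the battery2 alone. What is shaped like the battery0 but brown is not meant.

How it is judged:
By the outcome, as a careful person would: the job done as asked, in the order asked, and still so for the second after the job is handed in, with the robot touching nothing.
Of battery0, battery1, battery2, battery3 only 2 to 4 are there at a start; the rules pass over those that are not, and their reading is None.
At some moment in a run one of crimper, cutters may be knocked a few centimetres aside while the robot is not near it.
It also fails if it takes over 210 s, if anything falls off the work surface, if the arm or the gripper's body presses on something with over 40 N, if the wrist force passes 120 N, or if a joint passes its speed limit or range.

## Robot

A 7-joint arm with a two-finger parallel gripper is mounted at the origin on the work surface. World frame = base frame: x ahead of the robot, y to its left, z up, the work surface at z = 0. Lengths are in m, angles in rad, forces in N, time in s.
With the tool pointing down it reaches from about 0.425 to 0.925 m from the base axis. Payload 6.8 kg.
Tool frame: the origin (TCP) lies at the very end of the fingers, on their centre line; the grasp point (between the pads) lies 19 mm behind it; z points along the fingers, y is the line along which they close (so a half turn about z gives the same grasp; the last joint's range is limited). The gripper opens to 85 mm and grips with 20 to 120 N. Pads are 22 mm wide; open, the fingers measure 114 mm over their backs; the gripper's body (76 mm by 85 mm) begins 54 mm behind the grasp point. The pads swing forward as they close: fully open they stand 13 mm farther back than shut.
Start: joints at [1.178, 0.477, 0.022, 1.555, -0.011, 1.109, -0.083], TCP at [0.19, -0.648, 0.231] pointing down, gripper open.
Joint ranges: [-2.96, 2.96], [-0.34, 2.1], [-1.41, 1.46], [0.24, 2.44], [-1.37, 4.51], [0.17, 1.92], [-2.96, 2.96]. Speed limits (rad/s): [2.39, 2.39, 3.14, 3.14, 3.14, 3.14, 3.14].

## Interface

Orientations are given as a rotation vector (axis times angle).
In Python, from bench import r gives the robot as it stands. The module is installed in compiled form; this text tells all that it offers.
- The arm moves only by the tool servo_tool, never from a script. Its argument "commands" is a list of rows, each a list of 7 numbers: the turn, a rotation vector about the world's x, y, z in degrees, then the shift along the world's x, y, z in mm, then the closure, from 0 (fully open) to 1 (shut). A call has 1 to 5 rows; each row is the pose to reach, as a shift and turn from the pose commanded when the call began; what a row does not reach only later rows make up. A row lasts 1/12 s, in which the tool goes at most 41.7 mm and 7.16 degrees, less where a joint would pass 70% of its speed; a pose out of reach is approached as far as the arm can. A call with a gripper value outside its range is refused whole. The fingers move at their own pace and stop on an object; "force" is the grip in N (left out, the last holds). Time passes only in rows, so rows that repeat a pose let the fingers close. It gives the time, the measured TCP pose, the force, the opening and the grip force at its end, in the units of the state.
- r.get_obs(): the state, without advancing time (a new reading comes with each control period).
- r.grab_frame(name): name is "scene" or "side" or "wrist"; returns (picture, depth): 480x640x3 uint8, blue, green, red; 480x640 float32, m along the optical axis (not along the pixel's ray), 0 where there is no reading.
- r.camera_info(name): a dict with "vertical_fov" (degrees; the focal length in pixels is half the picture's height over the tangent of half this angle, whatever the lens; pixels are square), "cx", "cy" (the principal point, pixels), "cam_to_world" (4x4, takes a point from camera to world coordinates); the wrist camera has in their place "T_tool_cam" (4x4, takes a point from camera to tool coordinates, whose origin is the TCP and whose axes are the flange's). Camera axes: x right, y up, looking along -z (the intrinsics and any distortion apply to the point x, -y, -z); pixel columns grow to the right and rows downward; lengths in m; the calibration is good to about 2 mm. A picture is of the moment at which its call begins: read the wrist's pose just before it. camera_info takes no time and is no camera call.
- r.hand_in(): hands the job in; it is judged then, once.
The state is a dict: "clock": time; "joints": joint angles; "qvel": joint speeds; "tau": joint torques, N m; "tcp_pos": TCP position; "orientation": TCP orientation; "contact_force": force on the tool from outside, world axes, zero at the start; "moment": the same for the moment, N m; "grip_width": finger opening in m; "gripper_force": force on a finger pad.
Only numpy, scipy, OpenCV 4.12 (cv2) and the standard library are available. Lean on these libraries where they do the work, as an engineer would, in place of code of your own. Each camera call takes 0.05 s, during which the arm holds its last target. There are 200 camera calls.

## Working session

There is one attempt and no reset: what is moved stays moved. The work goes in short steps, Python scripts to look and compute and a tool call to move; the robot and the scene stay as the last step left them, time stands still between calls to the robot, and variables do not carry over. Pictures are saved under pics/ and viewed, at most 14 in all, crops included, and the job is handed in when it is done.

Besides the shell and the picture viewer there is one more tool, called by a JSON object that holds its "method" and its "body", one argument or row to a line. servo_tool: Moves the arm, as the interface text tells. Its arguments: {"type":"object","properties":{"commands":{"type":"array"},"force":{"type":"number"}},"required":["commands"]}

```bash
mkdir -p pics; cat > h.py <<'E'
import numpy as np,cv2
from bench import r
from scipy.spatial.transform import Rotation as R
def cam(n,o=None):
    i=r.camera_info(n); f=240/np.tan(np.radians(i["vertical_fov"])/2)
    if n=="wrist":
        o=o or r.get_obs(); T=np.eye(4);T[:3,:3]=R.from_rotvec(o["orientation"]).as_matrix();T[:3,3]=o["tcp_pos"]
        T=T@np.array(i["T_tool_cam"])
    else: T=np.array(i["cam_to_world"])
    return f,i["cx"],i["cy"],T,i
def grab(n):
    o=r.get_obs(); c=cam(n,o); p,d=r.grab_frame(n); return p,d,c
def pts(d,c):
    f,cx,cy,T,_=c; v,u=np.mgrid[:480,:640]
    P=np.stack([(u-cx)/f*d,-(v-cy)/f*d,-d],-1)
    return P@T[:3,:3].T+T[:3,3]
def ray(u,v,z,c):
    f,cx,cy,T,_=c; D=T[:3,:3]@np.array([(u-cx)/f,-(v-cy)/f,-1]); return T[:3,3]+D*(z-T[2,3])/D[2]
E
python3 - <<'E'
from h import *
o=r.get_obs(); print({k:np.round(v,3) for k,v in o.items()})
for n in("scene","side","wrist"):
    p,d,c=grab(n); cv2.imwrite(f"pics/{n}0.png",p); np.savez(f"{n}0.npz",p=p,d=d); print(n,c[4],np.round(c[3],3))
E
```

```text
{'clock': np.float64(0.0), 'joints': array([ 1.178,  0.478,  0.022,  1.556, -0.012,  1.109, -0.083]), 'qvel': array([-0.001, -0.002, -0.   , -0.001,  0.001, -0.   , -0.001]), 'tau': array([-1.0000e-03, -5.9646e+01,  1.6080e+00, -2.8120e+01,  1.3000e-02,
        9.0000e-03, -0.0000e+00]), 'tcp_pos': array([ 0.189, -0.647,  0.23 ]), 'orientation': array([-3.108e+00, -4.460e-01,  1.000e-03]), 'contact_force': array([ 0.031, -0.362,  1.281]), 'moment': array([-0.018,  0.05 ,  0.   ]), 'gripper_force': np.float64(0.0), 'grip_width': np.float64(0.086)}
scene {'vertical_fov': 51.72714875740445, 'cx': 307.60628041650546, 'cy': 241.7689581270631, 'cam_to_world': array([[ 0.80462019, -0.34453303,  0.48361487,  1.05850186],
       [ 0.59338774,  0.4965136 , -0.63353392, -0.62423854],
       [-0.021848  ,  0.79672532,  0.60394654,  0.76231398],
       [ 0.        ,  0.        ,  0.        ,  1.        ]])} [[ 0.805 -0.345  0.484  1.059]
 [ 0.593  0.497 -0.634 -0.624]
 [-0.022  0.797  0.604  0.762]
 [ 0.     0.     0.     1.   ]]
side {'vertical_fov': 53.917226598733, 'cx': 330.3862583551181, 'cy
[... 282 characters left out ...]
)} [[ 0.999  0.018 -0.037  0.488]
 [-0.039  0.677 -0.735 -0.858]
 [ 0.011  0.736  0.677  0.913]
 [ 0.     0.     0.     1.   ]]
wrist {'vertical_fov': 70.0866751997062, 'cx': 319.05713996909026, 'cy': 243.1107178216039, 'T_tool_cam': array([[-7.77061555e-04,  9.62476610e-01,  2.71363542e-01,
         6.88492258e-02],
       [ 9.99999639e-01,  6.54625355e-04,  5.41707563e-04,
        -6.00890080e-05],
       [ 3.43739403e-04,  2.71363865e-01, -9.62476771e-01,
        -1.42555382e-01],
       [ 0.00000000e+00,  0.00000000e+00,  0.00000000e+00,
         1.00000000e+00]])} [[ 0.28   0.924  0.261  0.256]
 [-0.96   0.27   0.074 -0.628]
 [-0.002 -0.271  0.962  0.373]
 [ 0.     0.     0.     1.   ]]
```

View pics/scene0.png

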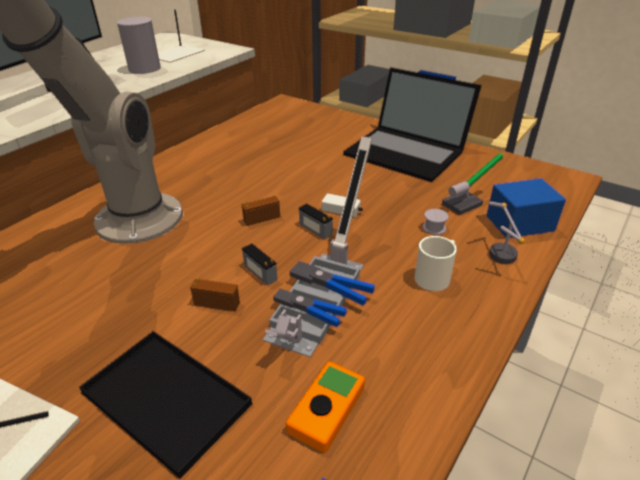

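View pics/side0.png

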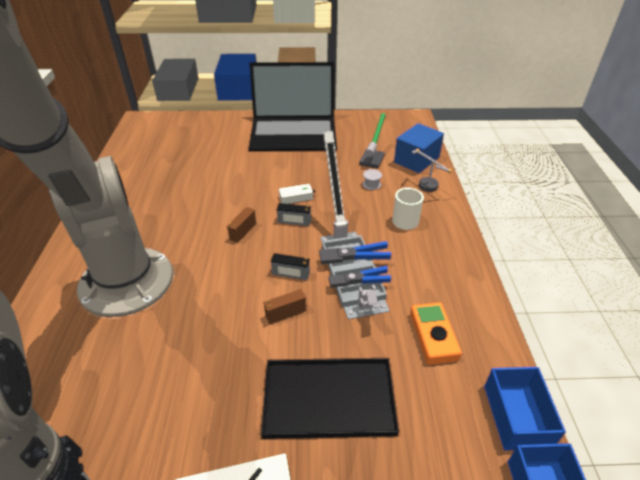

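Two grey batteries: scene (317,221) and (259,264). Things that could be mistaken for them: brown blocks at (261,210) and (215,294), and the white adapter at (340,204). Tools are at (335,280) and (310,305), tray at (165,400), bar up at (350,200), latch near (287,325).

```bash
python3 - <<'E'
from h import *
H=np.zeros((800,700),np.float32);C=np.zeros((800,700,3),np.uint8)
for n in("scene","side"):
    z=np.load(n+"0.npz");P=pts(z["d"],cam(n));ok=(z["d"]>0)
    x,y,h=P[...,0],P[...,1],P[...,2]
    ok&=(x>.3)&(x<1)&(y>-.5)&(y<.3)&(h<.12)
    j=((x-.3)*1000).astype(int)[ok];i=((.3-y)*1000).astype(int)[ok];hh=h[ok];cc=z["p"][ok]
    o=np.argsort(hh)
    for a,b,q,w in zip(i[o],j[o],hh[o],cc[o]):
        if q>=H[max(a-1,0):a+2,max(b-1,0):b+2].max()-.003:
            H[max(a-1,0):a+2,max(b-1,0):b+2]=q;C[max(a-1,0):a+2,max(b-1,0):b+2]=w
    print(n,"table z",np.median(h[ok&(abs(h)<.01)]))
np.savez("top.npz",H=H,C=C)
m=((H>.028)).astype(np.uint8)
m=cv2.morphologyEx(m,cv2.MORPH_OPEN,np.ones((5,5)))
for c in cv2.findContours(m,0,2)[0]:
    if cv2.contourArea(c)>300:
        (cx,cy),(w,h),a=cv2.minAreaRect(c);k=np.zeros_like(m);cv2.drawContours(k,[c],-1,1,-1)
        print(round(.3+cx/1000,4),round(.3-cy/1000,4),round(w),round(h),round(a,1),"h",round(float(np.percentile(H[k>0],80)),4),C[k>0].mean(0).round())
V=cv2.resize(C[100:],(700,700))
cv2.imwrite("pics/top.png",cv2.resize(C,(525,600)))
E
```

```text
scene table z 0.0006230311044249648
side table z 0.0009215156578626371
0.897 -0.4935 11 102 90.0 h 0.0715 [167.  94.  57.]
0.8975 -0.4 144 103 90.0 h 0.0715 [168. 100.  68.]
0.7656 -0.2002 153 81 83.8 h 0.0393 [ 56. 140. 193.]
0.6205 -0.1335 35 37 90.0 h 0.0855 [150. 151. 162.]
0.6197 -0.103 21 32 87.8 h 0.0689 [137. 138. 149.]
0.417 -0.1202 37 102 65.8 h 0.0564 [ 44.  82. 138.]
0.6044 -0.0308 48 161 84.8 h 0.0416 [130.  92.  75.]
0.4273 0.0145 103 36 13.6 h 0.0561 [36. 41. 49.]
0.599 0.0557 54 192 85.6 h 0.0435 [128.  93.  78.]
0.5647 0.1548 52 41 87.1 h 0.1104 [120. 130. 139.]
0.7687 0.1995 37 81 83.7 h 0.0962 [165. 187. 192.]
0.3105 0.2055 35 21 90.0 h 0.0566 [ 33.  69. 120.]
0.4331 0.2305 102 36 10.9 h 0.0563 [36. 41. 48.]
0.7552 0.25 28 73 65.8 h 0.0959 [157. 182. 193.]
```

View pics/top.png

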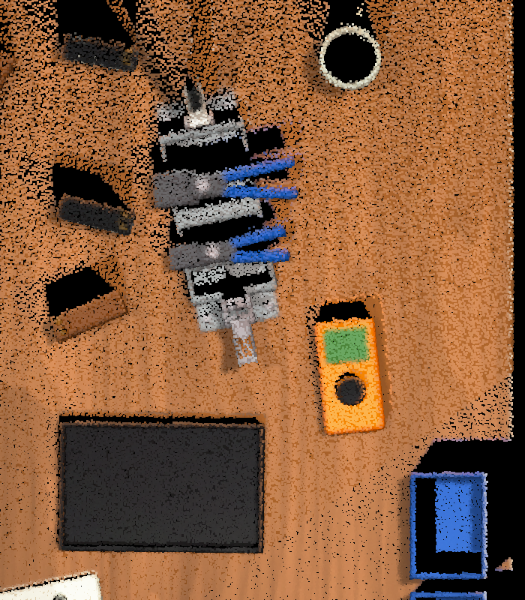

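The top view shows the carrier yawed about +10°, with the tools' jaws toward the robot. The tray is centred near px (162,485), i.e. (0.516,-0.347). Next I move the wrist camera over the carrier.

{"method": "servo_tool", "body": {
  "commands": [
    [0,0,-1,22,32,2,0],
    [0,0,-2,45,64,4,0],
    [0,0,-3,68,97,6,0],
    [0,0,-3,90,129,8,0],
    [0,0,-3,113,162,8,0]
  ]
}}

```text
clock: 0.57
tcp_pos: [0.3032, -0.4844, 0.2395]
orientation: [3.12, 0.363, 0.0]
contact_force: [0.8, -0.1, -0.4]
grip_width: 0.0855
gripper_force: 0.0
```

{"method": "servo_tool", "body": {
  "commands": [
    [0,0,-1,22,32,2,0],
    [0,0,-2,45,64,4,0],
    [0,0,-3,68,97,6,0],
    [0,0,-3,90,129,8,0],
    [0,0,-3,113,162,8,0]
  ]
}}

```text
clock: 0.98
tcp_pos: [0.4163, -0.3223, 0.2477]
orientation: [3.128, 0.282, 0.0]
contact_force: [0.3, 0.0, -0.8]
grip_width: 0.0853
gripper_force: 0.0
```

{"method": "servo_tool", "body": {
  "commands": [
    [0,0,-1,22,32,2,0],
    [0,0,-2,45,64,4,0],
    [0,0,-3,68,97,6,0],
    [0,0,-3,90,129,8,0],
    [0,0,-3,113,162,8,0]
  ]
}}

```text
clock: 1.4
tcp_pos: [0.5293, -0.1603, 0.2557]
orientation: [3.135, 0.2, 0.001]
contact_force: [0.4, -1.0, 0.4]
grip_width: 0.0857
gripper_force: 0.0
```

{"method": "servo_tool", "body": {
  "commands": [
    [0,0,-1,22,32,2,0],
    [0,0,-2,45,64,4,0],
    [0,0,-2,68,97,6,0],
    [0,0,-2,90,129,8,0],
    [0,0,-2,113,162,8,0]
  ]
}}

```text
clock: 1.82
tcp_pos: [0.6425, 0.0016, 0.2635]
orientation: [3.138, 0.145, 0.0]
contact_force: [1.3, 0.0, 0.4]
grip_width: 0.0857
gripper_force: 0.0
```

{"method": "servo_tool", "body": {
  "commands": [
    [0,0,0,0,0,0,0],
    [0,0,0,0,0,0,0]
  ]
}}

```text
clock: 1.98
tcp_pos: [0.6421, 0.0036, 0.2625]
orientation: [-3.136, -0.154, 0.001]
contact_force: [-1.1, -1.1, -0.1]
grip_width: 0.085
gripper_force: 0.0
```

```bash
python3 - <<'E'
from h import *
o=r.get_obs();print(o["tcp_pos"],o["orientation"],o["joints"])
p,d,c=grab("wrist");cv2.imwrite("pics/w1.png",p);np.savez("w1.npz",p=p,d=d,P=pts(d,c))
E
```

```text
[0.6420803  0.00359478 0.26254029] [-3.13635556e+00 -1.53703967e-01  1.25884509e-03] [ 0.11345606  0.41565344 -0.29356623  1.58677503  0.12617491  1.15865867
 -1.68006351]
```

View pics/w1.png

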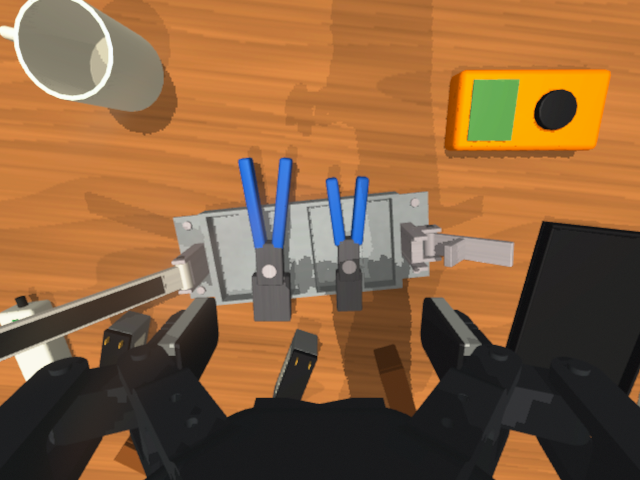

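The wrist view shows the carrier at (175–430, 190–305), crimper at (268,240) with cutters at (348,240), and the latch leaning out at (470,248). The bar leans out at lower left.

```bash
cat > m.py <<'E'
from h import *
def tools(z):
    P=z["P"];p=z["p"].astype(int);x,y,h=P[...,0],P[...,1],P[...,2]
    hsv=cv2.cvtColor(z["p"],cv2.COLOR_BGR2HSV)
    blue=(hsv[...,0]>100)&(hsv[...,0]<130)&(hsv[...,1]>150)
    dark=(hsv[...,2]<125)&(hsv[...,1]<90)
    roi=(x>.4)&(x<.8)&(y>-.14)&(y<.16)&(h>.028)&(h<.055)&(blue|dark)&(z["d"]>0)
    m=cv2.morphologyEx(roi.astype(np.uint8),cv2.MORPH_OPEN,np.ones((3,3)))
    m=cv2.morphologyEx(m,cv2.MORPH_CLOSE,np.ones((9,9)))
    n,L,S,_=cv2.connectedComponentsWithStats(m)
    for k in range(1,n):
        if S[k,4]<1500: continue
        q=np.stack([x,y],-1)[(L==k)&roi].astype(np.float32)*1000
        (cx,cy),(w,hh),a=cv2.minAreaRect(q)
        # refine axis: mean of jaws vs mean of handles
        B=cv2.boxPoints(((cx,cy),(w,hh),a)); l=max(w,hh)
        e=B[1]-B[0] if np.linalg.norm(B[1]-B[0])>np.linalg.norm(B[2]-B[1]) else B[2]-B[1]
        e=e/np.linalg.norm(e); e=e if e[0]>0 else -e
        off=76 if l>175 else 68
        o=np.array([cx,cy])-e*l/2+e*off
        s=(q-o)@e; w_=(q-o)@[-e[1],e[0]]; nk=w_[abs(s)<14]
        print("tool len",round(l),"wid",round(min(w,hh)),"axis deg",round(np.degrees(np.arctan2(e[1],e[0])),1),"origin",o.round(1),"neck w",np.percentile(nk,[2,98]).round(1),"top",round(np.median(h[(L==k)&roi])*1000,1))
def carrier(z,lo=.017,hi=.0265):
    P=z["P"];x,y,h=P[...,0],P[...,1],P[...,2];hsv=cv2.cvtColor(z["p"],cv2.COLOR_BGR2HSV)
    g=(hsv[...,1]<70)&(hsv[...,2]>110)&(h>lo)&(h<hi)&(x>.4)&(x<.8)&(y>-.14)&(y<.2)
    m=cv2.morphologyEx(g.astype(np.uint8),cv2.MORPH_OPEN,np.ones((3,3)))
    q=np.stack([x,y],-1)[m>0].astype(np.float32)*1000
    return q,cv2.minAreaRect(q)
E
python3 - <<'E'
from m import *
z=np.load("w1.npz");tools(z)
q,R_=carrier(z);print(R_)
a=R_[2] if R_[1][0]<R_[1][1] else R_[2]-90
for deg in (a,):
    t=np.radians(deg);e=np.array([np.cos(t),np.sin(t)]);n=np.array([-e[1],e[0]])
    c=np.array(R_[0]);u=(q-c)@e;v=(q-c)@n
    print(deg,np.percentile(u,[.3,1,50,99,99.7]),np.percentile(v,[.3,1,50,99,99.7]))
    print(np.histogram(v,np.arange(-130,131,4))[0])
E
```

```text
tool len 188 wid 55 axis deg 5.6 origin [581.9  54.4] neck w [-14.7  14.4] top 41.2
tool len 156 wid 43 axis deg 8.0 origin [594.9 -33.1] neck w [-12.2  11. ] top 39.4
((676.4480590820312, 48.7711181640625), (303.9043273925781, 240.7477264404297), 19.852197647094727)
-70.14780235290527 [-118.58060171 -116.78223965   -3.54738701  116.90162537  118.97582302] [-148.99566616 -146.86958065  -71.52480148  137.31915455  145.32393228]
[108 101 108  97  96  99 105 126 140 128 136 157 158 165 173 177 171 184
 180 244 210 170 184 125  90  90 113  43   0   0   0   0   0   0   0   0
   0   0   0   0   0   0   0   0   0   0   0   0   0   0   0   0   0   0
   0   0   0   0   0  16  29  27  19  22  19]
```

{"method": "servo_tool", "body": {
  "commands": [
    [0,0,0,-30,26,0,0],
    [0,0,0,-60,51,-10,0],
    [0,0,0,-60,51,-50,0],
    [0,0,0,-60,51,-90,0],
    [0,0,0,-60,51,-120,0]
  ]
}}

```text
clock: 2.45
tcp_pos: [0.5798, 0.0489, 0.1415]
orientation: [3.137, 0.143, -0.002]
contact_force: [0.3, -0.2, -0.0]
grip_width: 0.0857
gripper_force: 0.0
```

{"method": "servo_tool", "body": {
  "commands": [
    [0,0,0,0,0,-20,0.0],
    [0,0,0,0,0,-40,0.0],
    [0,0,0,0,0,-50,0.0],
    [0,0,0,0,0,-50,0.0]
  ]
}}

```text
clock: 2.78
tcp_pos: [0.5797, 0.049, 0.0912]
orientation: [3.137, 0.142, -0.007]
contact_force: [0.0, -0.3, -0.2]
grip_width: 0.0857
gripper_force: 0.0
```

```bash
python3 - <<'E'
from m import *
o=r.get_obs();print(o["tcp_pos"],o["orientation"],o["contact_force"])
p,d,c=grab("wrist");z=dict(p=p,d=d,P=pts(d,c));tools(z)
p,d,c=grab("side");z=dict(p=p,d=d,P=pts(d,c));tools(z)
E
```

```text
[0.57969938 0.04897379 0.09116251] [ 3.13699564  0.14226751 -0.00699245] [ 0.01369017 -0.34054493 -0.16246944]
tool len 189 wid 55 axis deg 5.8 origin [581.9  54.8] neck w [-14.3  14.4] top 41.4
tool len 135 wid 45 axis deg 4.7 origin [616.2 -26.5] neck w [-18.4  13.6] top 39.5Traceback (most recent call last):
  File "<stdin>", line 3, in <module>
  File "m.py", line 22, in tools
    print("tool len",round(l),"wid",round(min(w,hh)),"axis deg",round(np.degrees(np.arctan2(e[1],e[0])),1),"origin",o.round(1),"neck w",np.percentile(nk,[2,98]).round(1),"top",round(np.median(h[(L==k)&roi])*1000,1))
                                                                                                                                        ~~~~~~~~~~~~~^^^^^^^^^^^
    return _quantile_unchecked(
        a, q, axis, out, overwrite_input, method, keepdims, weights)
    return _ureduce(a,
                    func=_quantile_ureduce_func,
    ...<5 lines>...
                    overwrite_input=overwrite_input,
                    method=method)
    r = func(a, **kwargs)
    result = _quantile(arr,
                       quantiles=q,
    ...<2 lines>...
                       out=out,
                       weights=wgt)
    slices_having_nans = np.isnan(arr[-1, ...])
                                  ~~~^^^^^^^^^
IndexError: index -1 is out of bounds for axis 0 with size 0
```

{"method": "servo_tool", "body": {
  "commands": [
    [0,0,0,2,6,-20,0],
    [0,0,0,2,6,-50,0],
    [0,0,0,2,6,-65,0],
    [0,0,0,2,6,-65,0.3],
    [0,0,0,2,6,-65,0.6]
  ],
  "force": 50
}}

```text
clock: 3.25
tcp_pos: [0.5842, 0.0568, 0.0293]
orientation: [3.138, 0.145, 0.001]
contact_force: [-0.8, 0.7, 0.5]
grip_width: 0.064
gripper_force: 0.0
```

{"method": "servo_tool", "body": {
  "commands": [
    [0,0,0,0,0,0,0.9],
    [0,0,0,0,0,0,0.9],
    [0,0,0,0,0,0,0.9],
    [0,0,0,0,0,0,0.9],
    [0,0,0,0,0,0,0.9]
  ]
}}

```text
clock: 3.67
tcp_pos: [0.5853, 0.0567, 0.0304]
orientation: [3.138, 0.145, 0.005]
contact_force: [-0.6, -0.4, 7.2]
grip_width: 0.029
gripper_force: 48.9
```

{"method": "servo_tool", "body": {
  "commands": [
    [0,0,0,0,0,0,0.9],
    [0,0,0,0,0,5,0.9],
    [0,0,0,0,0,15,0.9],
    [0,0,0,0,0,30,0.9],
    [0,0,0,0,0,45,0.9]
  ]
}}

```text
clock: 4.08
tcp_pos: [0.5831, 0.0572, 0.0742]
orientation: [-3.138, -0.146, 0.002]
contact_force: [1.0, -0.4, -3.6]
grip_width: 0.0288
gripper_force: 49.7
```

```bash
python3 - <<'E'
from m import *
for n in("scene","side"):
    z=np.load(n+"0.npz");P=pts(z["d"],cam(n));x,y,h=P[...,0],P[...,1],P[...,2]
    k=(z["p"].max(-1)<75)&(x>.3)&(x<.75)&(y>-.5)&(y<-.2)&(h<.03)&(h>0)
    k=cv2.morphologyEx(k.astype(np.uint8),cv2.MORPH_OPEN,np.ones((5,5)))
    q=np.stack([x,y],-1)[k>0].astype(np.float32)*1000;print(cv2.minAreaRect(q),np.median(h[k>0]))
E
```

```text
((515.6535034179688, -350.37347412109375), (169.65208435058594, 271.8767395019531), 89.23931884765625) 0.0046153893847606375
((513.9223022460938, -350.2304382324219), (171.57754516601562, 266.8702697753906), 89.65916442871094) 0.004875089366597751
```

{"method": "servo_tool", "body": {
  "commands": [
    [0,0,0,0,0,35,0.9],
    [0,0,0,0,-20,60,0.9],
    [0,0,0,0,-55,60,0.9],
    [0,0,0,-5,-95,60,0.9],
    [0,0,0,-10,-135,60,0.9]
  ]
}}

```text
clock: 4.5
tcp_pos: [0.5739, -0.0785, 0.135]
orientation: [3.138, 0.149, 0.003]
contact_force: [1.0, -0.6, -2.3]
grip_width: 0.0289
gripper_force: 50.0
```

{"method": "servo_tool", "body": {
  "commands": [
    [0,0,-1,-7,-35,0,0.9],
    [0,0,-2,-17,-72,0,0.9],
    [0,0,-4,-27,-110,0,0.9],
    [0,0,-5,-37,-150,0,0.9],
    [0,0,-6,-47,-190,0,0.9]
  ]
}}

```text
clock: 4.92
tcp_pos: [0.5258, -0.2692, 0.1343]
orientation: [-3.141, 0.019, -0.001]
contact_force: [1.6, 0.6, -3.5]
grip_width: 0.029
gripper_force: 50.0
```

{"method": "servo_tool", "body": {
  "commands": [
    [0,0,0,-8,-35,0,0.9],
    [0,0,0,-16,-70,-10,0.9],
    [0,0,0,-24,-100,-30,0.9],
    [0,0,0,-29,-120,-55,0.9],
    [0,0,0,-29,-120,-80,0.9]
  ]
}}

```text
clock: 5.33
tcp_pos: [0.4948, -0.3952, 0.0538]
orientation: [3.136, -0.031, 0.001]
contact_force: [0.8, -1.7, -2.9]
grip_width: 0.0287
gripper_force: 50.0
```

{"method": "servo_tool", "body": {
  "commands": [
    [0,0,0,0,0,-10,0.9],
    [0,0,0,0,0,-20,0.9],
    [0,0,0,0,0,-25,0.9],
    [0,0,0,0,0,-25,0.9]
  ]
}}

```text
clock: 5.67
tcp_pos: [0.4983, -0.3862, 0.0282]
orientation: [-3.14, 0.015, 0.0]
contact_force: [-0.2, 1.0, -3.5]
grip_width: 0.0288
gripper_force: 50.0
```

{"method": "servo_tool", "body": {
  "commands": [
    [0,0,0,0,-3,-5,0.9],
    [0,0,0,0,-3,-10,0.9],
    [0,0,0,0,-3,-13,0.9],
    [0,0,0,0,-3,-15,0.9],
    [0,0,0,0,-3,-15,0.9]
  ]
}}

```text
clock: 6.08
tcp_pos: [0.4976, -0.3906, 0.0131]
orientation: [-3.141, 0.019, 0.0]
contact_force: [0.6, 0.1, -2.9]
grip_width: 0.0289
gripper_force: 50.0
```

```bash
python3 - <<'E'
from m import *
o=r.get_obs();print(o["tcp_pos"],o["orientation"],o["contact_force"])
E
```

```text
[ 0.49757363 -0.39062957  0.01305453] [-3.14133133e+00  1.85515747e-02  4.37650059e-04] [ 0.56195392  0.12836211 -2.86045254]
```

Not touching the floor yet; go down a little more, release and rise.

{"method": "servo_tool", "body": {
  "commands": [
    [0,0,0,0,0,-1,0.9],
    [0,0,0,0,0,-2,0.9],
    [0,0,0,0,0,-2,0.52],
    [0,0,0,0,0,-2,0.52],
    [0,0,0,0,0,-2,0.52]
  ]
}}

```text
clock: 6.5
tcp_pos: [0.498, -0.3911, 0.0117]
orientation: [3.141, -0.019, 0.001]
contact_force: [0.3, -0.2, -0.6]
grip_width: 0.0408
gripper_force: 0.0
```

{"method": "servo_tool", "body": {
  "commands": [
    [0,0,0,0,0,10,0.52],
    [0,0,0,0,0,30,0.52],
    [0,0,0,0,0,70,0.52],
    [0,0,0,0,0,110,0.4],
    [0,0,0,0,0,150,0.2]
  ]
}}

```text
clock: 6.92
tcp_pos: [0.4974, -0.3906, 0.1635]
orientation: [-3.141, 0.019, 0.0]
contact_force: [-0.0, -1.4, -0.2]
grip_width: 0.0619
gripper_force: 0.0
```

{"method": "servo_tool", "body": {
  "commands": [
    [0,0,1,15,38,30,0],
    [0,0,2,30,76,60,0],
    [0,0,3,45,114,80,0],
    [0,0,5,60,152,80,0],
    [0,0,6,75,190,80,0]
  ]
}}

```text
clock: 7.33
tcp_pos: [0.5675, -0.2168, 0.244]
orientation: [3.136, 0.146, 0.008]
contact_force: [0.7, 0.7, -0.3]
grip_width: 0.0851
gripper_force: 0.0
```

{"method": "servo_tool", "body": {
  "commands": [
    [0,0,0,15,38,0,0],
    [0,0,0,30,76,0,0],
    [0,0,0,45,114,0,0],
    [0,0,0,55,152,0,0],
    [0,0,0,65,175,0,0]
  ]
}}

```text
clock: 7.75
tcp_pos: [0.6315, -0.0368, 0.2415]
orientation: [-3.136, -0.153, -0.002]
contact_force: [0.5, 0.7, 0.5]
grip_width: 0.0853
gripper_force: 0.0
```

{"method": "servo_tool", "body": {
  "commands": [
    [0,0,0,0,0,0,0],
    [0,0,0,0,0,0,0]
  ]
}}

```text
clock: 7.92
tcp_pos: [0.6314, -0.0403, 0.241]
orientation: [-3.137, -0.152, -0.001]
contact_force: [-0.4, -0.7, 0.2]
grip_width: 0.0851
gripper_force: 0.0
```

```bash
python3 - <<'E'
from m import *
o=r.get_obs();print(o["tcp_pos"],o["orientation"],o["contact_force"])
p,d,c=grab("wrist");z=dict(p=p,d=d,P=pts(d,c));np.savez("w2.npz",**z);cv2.imwrite("pics/w2.png",p);tools(z)
E
```

```text
[ 0.63136258 -0.04030365  0.24100513] [-3.13749372e+00 -1.51824938e-01 -1.15691770e-03] [-0.35882108 -0.66323631  0.19111142]
tool len 155 wid 44 axis deg 7.6 origin [595.2 -33.3] neck w [-12.3  10.7] top 39.5
tool len 78 wid 29 axis deg -14.4 origin [466.4   6.4] neck w [-13.2  13.8] top 53.9
```

View pics/w2.png

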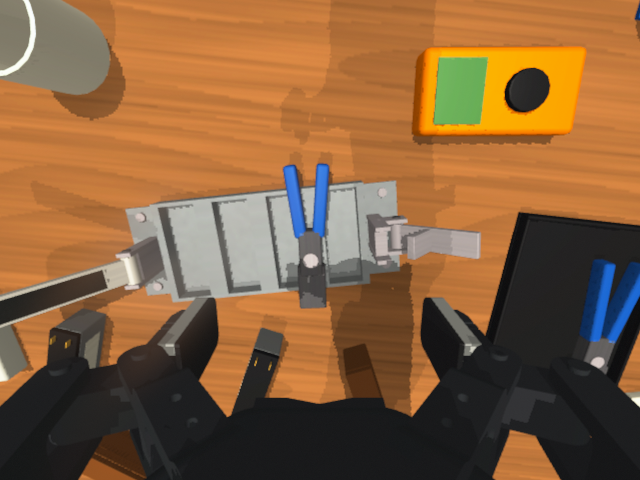

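The crimper lies in the tray, and the cutters are unmoved at (310,250). Bays are clear at left.

{"method": "servo_tool", "body": {
  "commands": [
    [0,0,2,-20,5,-10,0],
    [0,0,2,-36,7,-45,0],
    [0,0,2,-36,7,-85,0],
    [0,0,2,-36,7,-125,0],
    [0,0,2,-36,7,-150,0]
  ]
}}

```text
clock: 8.38
tcp_pos: [0.5925, -0.0386, 0.0873]
orientation: [3.134, 0.195, -0.006]
contact_force: [-0.6, -1.1, -0.7]
grip_width: 0.0853
gripper_force: 0.0
```

{"method": "servo_tool", "body": {
  "commands": [
    [0,0,0,0,0,0,0],
    [0,0,0,0,0,0,0]
  ]
}}

```text
clock: 8.55
tcp_pos: [0.5941, -0.0376, 0.0899]
orientation: [3.135, 0.196, -0.004]
contact_force: [1.3, -0.3, 0.9]
grip_width: 0.0853
gripper_force: 0.0
```

```bash
python3 - <<'E'
from m import *
o=r.get_obs();print(o["tcp_pos"],o["orientation"],o["contact_force"])
p,d,c=grab("wrist");z=dict(p=p,d=d,P=pts(d,c));tools(z)
E
```

```text
[ 0.59411722 -0.037567    0.08990073] [ 3.13474824  0.19646338 -0.00407146] [ 1.2790774  -0.33390443  0.93763788]
tool len 156 wid 45 axis deg 7.2 origin [594.7 -33.1] neck w [-12.5  10.6] top 39.5Traceback (most recent call last):
  File "<stdin>", line 3, in <module>
  File "m.py", line 22, in tools
    print("tool len",round(l),"wid",round(min(w,hh)),"axis deg",round(np.degrees(np.arctan2(e[1],e[0])),1),"origin",o.round(1),"neck w",np.percentile(nk,[2,98]).round(1),"top",round(np.median(h[(L==k)&roi])*1000,1))
                                                                                                                                        ~~~~~~~~~~~~~^^^^^^^^^^^
    return _quantile_unchecked(
        a, q, axis, out, overwrite_input, method, keepdims, weights)
    return _ureduce(a,
                    func=_quantile_ureduce_func,
    ...<5 lines>...
                    overwrite_input=overwrite_input,
                    method=method)
    r = func(a, **kwargs)
    result = _quantile(arr,
                       quantiles=q,
    ...<2 lines>...
                       out=out,
                       weights=wgt)
    slices_having_nans = np.isnan(arr[-1, ...])
                                  ~~~^^^^^^^^^
IndexError: index -1 is out of bounds for axis 0 with size 0
```

{"method": "servo_tool", "body": {
  "commands": [
    [0,0,0,1,3,-25,0],
    [0,0,0,1,3,-50,0],
    [0,0,0,1,3,-62,0],
    [0,0,0,1,3,-62,0.3],
    [0,0,0,1,3,-62,0.6]
  ]
}}

```text
clock: 9.02
tcp_pos: [0.5969, -0.033, 0.0296]
orientation: [3.135, 0.2, 0.002]
contact_force: [0.3, -0.1, 0.4]
grip_width: 0.0636
gripper_force: 0.0
```

{"method": "servo_tool", "body": {
  "commands": [
    [0,0,0,0,0,0,0.95],
    [0,0,0,0,0,0,0.95],
    [0,0,0,0,0,0,0.95],
    [0,0,0,0,0,0,0.95],
    [0,0,0,0,0,0,0.95]
  ]
}}

```text
clock: 9.43
tcp_pos: [0.5974, -0.0328, 0.0301]
orientation: [3.135, 0.2, 0.004]
contact_force: [-0.1, 0.4, 6.9]
grip_width: 0.0226
gripper_force: 50.4
```

{"method": "servo_tool", "body": {
  "commands": [
    [0,0,0,0,0,0,0.95],
    [0,0,0,0,0,10,0.95],
    [0,0,0,0,0,40,0.95],
    [0,0,0,0,0,75,0.95],
    [0,0,0,0,0,115,0.95]
  ]
}}

```text
clock: 9.85
tcp_pos: [0.5945, -0.0325, 0.1439]
orientation: [-3.135, -0.201, 0.005]
contact_force: [1.4, 0.2, -1.1]
grip_width: 0.0226
gripper_force: 49.7
```

{"method": "servo_tool", "body": {
  "commands": [
    [0,0,-1,-12,-38,0,0.95],
    [0,0,-3,-24,-76,0,0.95],
    [0,0,-5,-36,-114,0,0.95],
    [0,0,-7,-48,-152,0,0.95],
    [0,0,-8,-60,-190,0,0.95]
  ]
}}

```text
clock: 10.27
tcp_pos: [0.5351, -0.2241, 0.1443]
orientation: [3.141, -0.021, 0.001]
contact_force: [0.3, -1.0, -2.3]
grip_width: 0.0227
gripper_force: 49.8
```

{"method": "servo_tool", "body": {
  "commands": [
    [0,0,0,-10,-30,0,0.95],
    [0,0,0,-20,-60,-20,0.95],
    [0,0,0,-29,-85,-50,0.95],
    [0,0,0,-29,-85,-80,0.95],
    [0,0,0,-29,-85,-105,0.95]
  ]
}}

```text
clock: 10.68
tcp_pos: [0.5051, -0.3103, 0.0374]
orientation: [3.141, -0.026, -0.001]
contact_force: [-0.2, 1.8, -1.0]
grip_width: 0.0227
gripper_force: 49.8
```

{"method": "servo_tool", "body": {
  "commands": [
    [0,0,0,0,0,0,0.95],
    [0,0,0,0,0,0,0.95]
  ]
}}

```text
clock: 10.85
tcp_pos: [0.5063, -0.3068, 0.038]
orientation: [-3.14, 0.018, 0.004]
contact_force: [0.5, -0.4, -1.3]
grip_width: 0.0225
gripper_force: 49.9
```

{"method": "servo_tool", "body": {
  "commands": [
    [0,0,0,0,0,-10,0.95],
    [0,0,0,0,0,-20,0.95],
    [0,0,0,0,0,-24,0.95],
    [0,0,0,0,0,-26,0.95],
    [0,0,0,0,0,-26,0.95]
  ]
}}

```text
clock: 11.27
tcp_pos: [0.5071, -0.3074, 0.0124]
orientation: [3.142, -0.018, -0.0]
contact_force: [-0.7, -0.0, -1.8]
grip_width: 0.0225
gripper_force: 50.0
```

{"method": "servo_tool", "body": {
  "commands": [
    [0,0,0,0,0,0,0.55],
    [0,0,0,0,0,0,0.55],
    [0,0,0,0,0,0,0.55],
    [0,0,0,0,0,20,0.55],
    [0,0,0,0,0,60,0.5]
  ]
}}

```text
clock: 11.68
tcp_pos: [0.504, -0.306, 0.069]
orientation: [-3.138, 0.018, 0.012]
contact_force: [0.2, -1.4, -0.1]
grip_width: 0.0425
gripper_force: 0.0
```

{"method": "servo_tool", "body": {
  "commands": [
    [0,0,0,0,0,40,0.3],
    [0,0,0,0,0,80,0],
    [0,0,0,0,0,120,0],
    [0,0,0,0,0,160,0],
    [0,0,0,0,0,170,0]
  ]
}}

```text
clock: 12.1
tcp_pos: [0.5101, -0.3089, 0.25]
orientation: [3.136, -0.019, 0.016]
contact_force: [1.1, 0.6, 0.4]
grip_width: 0.0853
gripper_force: 0.0
```

{"method": "servo_tool", "body": {
  "commands": [
    [0,0,0,25,30,10,0],
    [0,0,0,50,60,20,0],
    [0,0,0,75,90,30,0],
    [0,0,0,90,120,40,0],
    [0,0,0,100,150,40,0]
  ]
}}

```text
clock: 12.52
tcp_pos: [0.6096, -0.1557, 0.2847]
orientation: [3.141, -0.018, 0.007]
contact_force: [0.6, -0.5, -0.5]
grip_width: 0.0853
gripper_force: 0.0
```

{"method": "servo_tool", "body": {
  "commands": [
    [0,0,0,10,38,10,0],
    [0,0,0,20,76,10,0],
    [0,0,0,30,110,10,0],
    [0,0,0,30,120,10,0],
    [0,0,0,30,120,10,0]
  ]
}}

```text
clock: 12.93
tcp_pos: [0.6372, -0.0322, 0.2924]
orientation: [-3.139, 0.007, -0.001]
contact_force: [-0.7, 0.9, 0.3]
grip_width: 0.0852
gripper_force: 0.0
```

```bash
python3 - <<'E'
from m import *
o=r.get_obs();print(o["tcp_pos"],o["orientation"],o["contact_force"])
p,d,c=grab("wrist");z=dict(p=p,d=d,P=pts(d,c));np.savez("w3.npz",**z);cv2.imwrite("pics/w3.png",p)
E
```

```text
[ 0.63724027 -0.03215386  0.29242931] [-3.13931679e+00  7.15757356e-03 -5.80649817e-04] [-0.68887986  0.8676236   0.34315907]
```

View pics/w3.png

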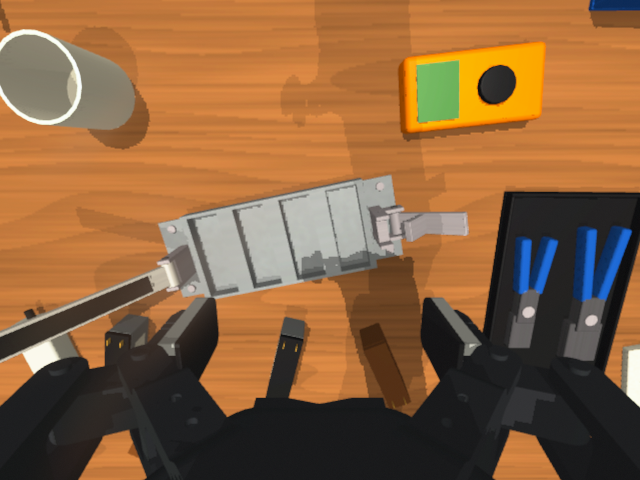

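Both tools lie flat side by side in the tray (528,290 and 595,290). The carrier is now bare, with its four bays at (210–370, 190–290). Next is the carrier pose.

```bash
python3 - <<'E'
from m import *
z=np.load("w3.npz");P=z["P"];x,y,h=P[...,0],P[...,1],P[...,2];hsv=cv2.cvtColor(z["p"],cv2.COLOR_BGR2HSV)
roi=np.zeros((480,640),bool);roi[168:302,150:410]=1
g=roi&(hsv[...,1]<70)&(hsv[...,2]>60)&(z["d"]>0)
print(np.histogram(h[g],np.arange(-.004,.09,.002)))
allq=np.stack([x,y],-1)[g&(h<.03)&(h>-.005)&(hsv[...,1]<40)].astype(np.float32)*1000
top=g&(h>.016)&(h<.026)
q=np.stack([x,y],-1)[top].astype(np.float32)*1000
for n,s in(("top",q),("all",allq)):
    (c,wh,a)=cv2.minAreaRect(s);print(n,np.round(c,1),np.round(wh,1),round(a,2))
# long edges
a=cv2.minAreaRect(q)[2];a=a if a<45 else a-90
best=None
for da in np.arange(a-3,a+3,.25):
    t=np.radians(da);u=q@[np.cos(t),np.sin(t)];hh=np.histogram(u,np.arange(u.min(),u.max(),1))[0];s=(hh.astype(float)**2).sum()
    v=q@[-np.sin(t),np.cos(t)];kk=np.histogram(v,np.arange(v.min(),v.max(),1))[0];s2=(kk.astype(float)**2).sum()
    if best is None or s+s2>best[0]:best=(s+s2,da)
da=best[1];t=np.radians(da);u=q@[np.cos(t),np.sin(t)];v=q@[-np.sin(t),np.cos(t)]
print("yaw",da)
H,e=np.histogram(v,np.arange(np.floor(v.min()),v.max()+1,2));print([(int(b),int(k)) for b,k in zip(e,H)])
H,e=np.histogram(u,np.arange(np.floor(u.min()),u.max()+1,2));print([(int(b),int(k)) for b,k in zip(e,H)])
E
```

```text
(array([   1,   22,  780, 8052, 1854,  310,  201,  248,  232,  235,  251,
        246, 2635, 3549,   86,   42,   42,   32,   45,   47,   69,   90,
        167,  136,  170,   75,   56,   58,   59,  250,   52,   24,   30,
         45,   52,   89,  193,  203,   44,   45,   48,   56,   56,   81,
         67,   24]), array([-0.004, -0.002,  0.   ,  0.002,  0.004,  0.006,  0.008,  0.01 ,
        0.012,  0.014,  0.016,  0.018,  0.02 ,  0.022,  0.024,  0.026,
        0.028,  0.03 ,  0.032,  0.034,  0.036,  0.038,  0.04 ,  0.042,
        0.044,  0.046,  0.048,  0.05 ,  0.052,  0.054,  0.056,  0.058,
        0.06 ,  0.062,  0.064,  0.066,  0.068,  0.07 ,  0.072,  0.074,
        0.076,  0.078,  0.08 ,  0.082,  0.084,  0.086,  0.088]))
top [590.7  15. ] [114.3 271.5] 11.43
all [590.6  18. ] [113.4 303.5] 11.43
yaw 11.430506706237793
[(-239, 1), (-237, 1), (-235, 0), (-233, 2), (-231, 1), (-229, 2), (-227, 2), (-225, 3), (-223, 2), (-221, 2), (-219, 24), (-217, 6), (-215, 46), (-213, 140), (-211, 147), (-209, 149), (-207, 133), (-205, 15), (-203, 13), (-201, 12), (-199, 14), (-197, 13), (-195, 13
[... 1269 characters left out ...]
3), (29, 1), (31, 3)]
[(524, 58), (526, 225), (528, 357), (530, 87), (532, 92), (534, 91), (536, 91), (538, 98), (540, 90), (542, 92), (544, 97), (546, 83), (548, 98), (550, 90), (552, 99), (554, 98), (556, 93), (558, 99), (560, 91), (562, 107), (564, 99), (566, 110), (568, 103), (570, 105), (572, 102), (574, 106), (576, 100), (578, 107), (580, 103), (582, 107), (584, 107), (586, 110), (588, 104), (590, 109), (592, 108), (594, 107), (596, 108), (598, 113), (600, 143), (602, 104), (604, 104), (606, 109), (608, 104), (610, 103), (612, 107), (614, 110), (616, 104), (618, 108), (620, 108), (622, 106), (624, 106), (626, 109), (628, 112), (630, 108), (632, 106), (634, 222), (636, 305), (638, 245)]
```

{"method": "servo_tool", "body": {
  "commands": [
    [0,0,-2,-30,15,0,0],
    [0,0,-5,-60,30,0,0],
    [0,0,-8,-90,50,0,0],
    [0,0,-11,-120,70,0,0],
    [0,0,-12,-130,80,0,0]
  ]
}}

```text
clock: 13.4
tcp_pos: [0.5034, 0.0422, 0.2924]
orientation: [3.121, -0.353, -0.002]
contact_force: [-1.0, -0.4, -0.6]
grip_width: 0.0854
gripper_force: 0.0
```

{"method": "servo_tool", "body": {
  "commands": [
    [0,0,0,0,0,0,0],
    [0,0,0,0,0,0,0],
    [0,0,0,0,0,0,0]
  ]
}}

```text
clock: 13.65
tcp_pos: [0.5079, 0.0401, 0.2925]
orientation: [3.121, -0.351, 0.001]
contact_force: [0.2, -0.7, -0.5]
grip_width: 0.0851
gripper_force: 0.0
```

```bash
cat >> m.py <<'E'
def batts(z,x0=.36):
    P=z["P"];x,y,h=P[...,0],P[...,1],P[...,2];hsv=cv2.cvtColor(z["p"],cv2.COLOR_BGR2HSV)
    k=(h>.046)&(h<.066)&(x>x0)&(x<.52)&(y>-.2)&(y<.33)&(z["d"]>0)
    m=cv2.morphologyEx(k.astype(np.uint8),cv2.MORPH_OPEN,np.ones((5,5)));n,L,S,_=cv2.connectedComponentsWithStats(m)
    for i in range(1,n):
        if S[i,4]>400:
            q=np.stack([x,y],-1)[L==i].astype(np.float32)*1000;c,wh,a=cv2.minAreaRect(q)
            if wh[0]<wh[1]:a-=90
            print("batt",np.round(c,1),np.round(sorted(wh),1),"axis",round((a+90)%180-90,1),"z",np.median(h[L==i]).round(4),"px",S[i,:4],z["p"][L==i].mean(0).round())
E
python3 - <<'E'
from m import *
o=r.get_obs();print(o["tcp_pos"],o["orientation"],o["joints"].round(2))
p,d,c=grab("wrist");z=dict(p=p,d=d,P=pts(d,c));np.savez("w4.npz",**z);cv2.imwrite("pics/w4.png",p);batts(z)
for n in("scene","side"):
    p,d,c=grab(n);print(n);batts(dict(p=p,d=d,P=pts(d,c)))
    P=pts(d,c);hsv=cv2.cvtColor(p,cv2.COLOR_BGR2HSV);k=(P[...,2]>.1)&(P[...,2]<.29)&(P[...,0]>.5)&(P[...,0]<.59)&(P[...,1]>.15)&(P[...,1]<.34)
    q=P[k]-[.567,.13,.063];vv=q@[-.198,.980,0];print("bar ang",np.percentile(np.arctan2(q[:,2],-vv),[10,50,90]),k.sum(), np.percentile(np.hypot(vv,q[:,2]),99),"x",np.percentile(P[k][:,0],[2,98]))
E
```

```text
[0.5079298  0.0400769  0.29248309] [ 3.12117405e+00 -3.51407983e-01  1.46630613e-03] [ 0.15  0.17 -0.39  1.85  0.07  1.13 -2.07]
batt [ 417.5 -119.4] [30.3 98.4] axis 23.4 z 0.0541 px [437 215  62  77] [ 33.  77. 132.]
batt [426.7  15.6] [30.1 98.9] axis -13.9 z 0.0541 px [341 231  29  79] [35. 38. 42.]
batt [450.4 228.4] [30.7 61.4] axis -11.2 z 0.0541 px [162 266  31  49] [45. 59. 78.]
scene
batt [426.7  14. ] [ 32.8 100.9] axis -14.0 z 0.054 px [244 244  31  25] [24. 30. 38.]
batt [ 417.8 -121. ] [33.8 97.1] axis 23.6 z 0.054 px [191 279  45  16] [ 19.  58. 109.]
bar ang [2.2535957  2.27152232 2.30664531] 988 0.26033567740115954 x [0.52710244 0.56763382]
side
batt [ 416.4 -120. ] [34.2 97.5] axis 23.1 z 0.0543 px [264 290  41  21] [ 47.  78. 125.]
bar ang [2.25351358 2.27521039 2.31979393] 542 0.24123154430134292 x [0.53479765 0.56657539]
```

View pics/w4.png

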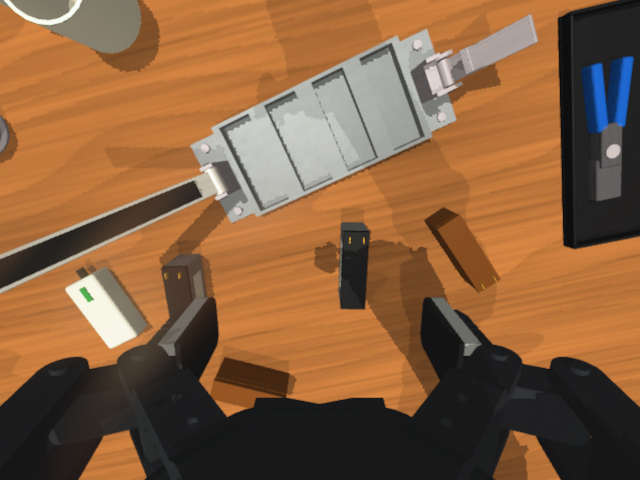

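Battery A (dark top, brass tabs) is at px (355,265), axis -13.9°. The brown one at (460,250) is rejected. Battery B is at (185,280) and the adapter at (105,305).

{"method": "servo_tool", "body": {
  "commands": [
    [0,0,-1,-25,-8,-10,0],
    [0,0,-1,-50,-17,-35,0],
    [0,0,-1,-75,-26,-70,0],
    [0,0,-1,-75,-26,-110,0],
    [0,0,-1,-75,-26,-150,0]
  ]
}}

```text
clock: 14.22
tcp_pos: [0.4317, 0.0149, 0.1415]
orientation: [3.118, -0.378, 0.004]
contact_force: [1.6, -0.6, -0.9]
grip_width: 0.0853
gripper_force: 0.0
```

{"method": "servo_tool", "body": {
  "commands": [
    [0,0,0,0,0,-30,0],
    [0,0,0,0,0,-50,0],
    [0,0,0,0,0,-60,0],
    [0,0,0,0,0,-60,0],
    [0,0,0,0,0,-60,0]
  ]
}}

```text
clock: 14.63
tcp_pos: [0.4327, 0.0163, 0.0825]
orientation: [-3.119, 0.375, 0.0]
contact_force: [0.2, 0.5, -0.8]
grip_width: 0.0859
gripper_force: 0.0
```

```bash
python3 - <<'E'
from m import *
o=r.get_obs();print(o["tcp_pos"],o["orientation"],o["joints"].round(2))
p,d,c=grab("wrist");batts(dict(p=p,d=d,P=pts(d,c)))
E
```

```text
[0.43265197 0.01631891 0.08252441] [-3.11906364e+00  3.74801716e-01  3.08444276e-04] [ 0.13  0.33 -0.36  2.22  0.2   0.62 -2.18]
batt [ 417.6 -119.3] [30.9 99.1] axis 23.5 z 0.054 px [503 154 137 175] [ 35.  82. 141.]
batt [427.4  15.5] [30.1 97.9] axis -14.0 z 0.054 px [295 197  59 170] [42. 45. 49.]
```

{"method": "servo_tool", "body": {
  "commands": [
    [0,0,0,0,-2,-25,0],
    [0,0,0,0,-2,-45,0],
    [0,0,0,0,-2,-58,0],
    [0,0,0,0,-2,-58,0.3],
    [0,0,0,0,-2,-58,0.6]
  ],
  "force": 60
}}

```text
clock: 15.1
tcp_pos: [0.4329, 0.0145, 0.0252]
orientation: [-3.119, 0.374, -0.002]
contact_force: [-0.3, -0.2, 0.9]
grip_width: 0.0639
gripper_force: 0.0
```

{"method": "servo_tool", "body": {
  "commands": [
    [0,0,0,0,0,0,0.9],
    [0,0,0,0,0,0,0.9],
    [0,0,0,0,0,0,0.9],
    [0,0,0,0,0,0,0.9],
    [0,0,0,0,0,0,0.9]
  ]
}}

```text
clock: 15.52
tcp_pos: [0.4331, 0.0144, 0.0257]
orientation: [-3.119, 0.375, -0.004]
contact_force: [-1.6, -0.1, 8.8]
grip_width: 0.0293
gripper_force: 59.0
```

{"method": "servo_tool", "body": {
  "commands": [
    [0,0,0,0,0,0,0.9],
    [0,0,0,0,0,10,0.9],
    [0,0,0,0,0,30,0.9],
    [0,0,0,0,0,55,0.9],
    [0,0,0,0,0,80,0.9]
  ]
}}

```text
clock: 15.93
tcp_pos: [0.4312, 0.0144, 0.1056]
orientation: [3.119, -0.374, -0.002]
contact_force: [0.5, 0.5, -2.9]
grip_width: 0.0292
gripper_force: 59.9
```

```bash
python3 - <<'E'
from m import *
o=r.get_obs();print(o["tcp_pos"],o["orientation"],o["joints"].round(2))
E
```

```text
[0.43118141 0.01444941 0.10561482] [ 3.11921933e+00 -3.73692867e-01 -2.13406921e-03] [ 0.15  0.29 -0.38  2.21  0.17  0.67 -2.15]
```

{"method": "servo_tool", "body": {
  "commands": [
    [0,0,5,34,-5,0,0.9],
    [0,0,10,68,-10,0,0.9],
    [0,0,15,102,-15,0,0.9],
    [0,0,20,136,-20,0,0.9],
    [0,0,25,170,-25,0,0.9]
  ]
}}

```text
clock: 16.35
tcp_pos: [0.6031, -0.0112, 0.1053]
orientation: [3.125, 0.316, 0.0]
contact_force: [0.7, 0.8, -3.4]
grip_width: 0.0292
gripper_force: 60.1
```

{"method": "servo_tool", "body": {
  "commands": [
    [0,0,0,0,0,0,0.9],
    [0,0,0,0,0,0,0.9],
    [0,0,0,0,0,0,0.9]
  ]
}}

```text
clock: 16.6
tcp_pos: [0.6009, -0.0106, 0.1043]
orientation: [-3.126, -0.308, 0.003]
contact_force: [0.4, 1.3, -3.3]
grip_width: 0.0293
gripper_force: 60.0
```

```bash
cat > st.py <<'E'
from m import *
def st():
    a=[];o=None
    o=r.get_obs();R_=R.from_rotvec(o["orientation"]).as_matrix()
    print("tcp",(o["tcp_pos"]*1000).round(1),"yaw",np.degrees(np.arctan2(R_[1,0],R_[0,0])).round(2),"zax",R_[:,2].round(3),"F",o["contact_force"].round(1),"M",o["moment"].round(2),"w",o["grip_width"].round(4),"t",o["clock"].round(1))
E
python3 - <<'E'
from st import *
st()
p,d,c=grab("wrist");z=dict(p=p,d=d,P=pts(d,c));cv2.imwrite("pics/w5.png",p)
P=z["P"];x,y,h=P[...,0],P[...,1],P[...,2]
# held battery top: dark near z ~134mm between fingers
k=(h>.115)&(h<.15)&(abs(x-.6)<.1)&(abs(y+.01)<.05)&(z["d"]>0);n,L,S,_=cv2.connectedComponentsWithStats(k.astype(np.uint8))
for i in range(1,n):
    if S[i,4]>1500:
        q=np.stack([x,y],-1)[L==i].astype(np.float32)*1000;print(cv2.minAreaRect(q),S[i],np.median(h[L==i]))
E
```

```text
Traceback (most recent call last):
  File "st.py", line 5, in st
    print("tcp",(o["tcp_pos"]*1000).round(1),"yaw",np.degrees(np.arctan2(R_[1,0],R_[0,0])).round(2),"zax",R_[:,2].round(3),"F",o["contact_force"].round(1),"M",o["moment"].round(2),"w",o["grip_width"].round(4),"t",o["clock"].round(1))
                                                                                                                                                                                        ^^^^^^^^^^^^^^^^^^^^^
AttributeError: 'float' object has no attribute 'round'
```

```bash
sed -i 's/o\["grip_width"\].round(4)/round(float(o["grip_width"]),4)/;s/o\["clock"\].round(1)/round(float(o["clock"]),1)/' st.py
cat >> st.py <<'E'
def held(z,zt,cx,cy):
    P=z["P"];x,y,h=P[...,0],P[...,1],P[...,2];v=z["p"].max(-1)
    k=(abs(h-zt)<.006)&(abs(x-cx)<.09)&(abs(y-cy)<.05)&(z["d"]>0);n,L,S,_=cv2.connectedComponentsWithStats(k.astype(np.uint8))
    for i in range(1,n):
        if S[i,4]>800:
            q=np.stack([x,y],-1)[L==i].astype(np.float32)*1000;c,wh,a=cv2.minAreaRect(q);print("held",np.round(c,1),np.round(wh,1),round(a,1),S[i],np.median(h[L==i]))
E
python3 - <<'E'
from st import *
st()
p,d,c=grab("wrist");z=dict(p=p,d=d,P=pts(d,c));held(z,.134,.6,-.01);cv2.imwrite("pics/w5.png",p)
E
```

```text
tcp [600.9 -10.6 104.3] yaw 11.27 zax [-0.002  0.    -1.   ] F [ 0.4  1.3 -3.3] M [-0.01  0.01 -0.02] w 0.0293 t 16.6
held [608.6  -9.3] [52.5 76.3] 80.5 [  242   222   155   182 15337] 0.13250708727054952
```

View pics/w5.png

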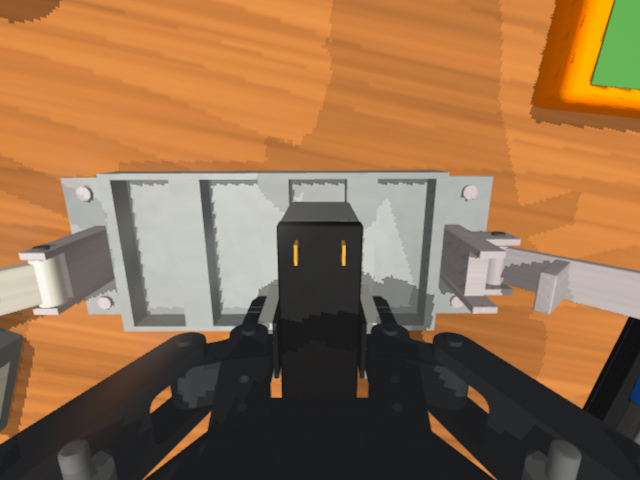

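The held battery is over bay 2 (third from the hinge) and parallel to it; its far top edge is at (320,222).

```bash
python3 - <<'E'
from st import *
c=cam("wrist")
for u in((278,222),(362,222)):print(ray(*u,.1325,c)*1000)
E
```

```text
[641.10013644  12.07371941 132.5       ]
[646.69889849 -16.02637948 132.5       ]
```

{"method": "servo_tool", "body": {
  "commands": [
    [0,0,0,1,0,-10,0.9],
    [0,0,0,1,0,-25,0.9],
    [0,0,0,1,0,-40,0.9],
    [0,0,0,1,0,-50,0.9],
    [0,0,0,1,0,-50,0.9]
  ]
}}

```text
clock: 17.07
tcp_pos: [0.6005, -0.0106, 0.0518]
orientation: [-3.126, -0.311, 0.007]
contact_force: [-1.6, 0.2, -2.8]
grip_width: 0.0287
gripper_force: 60.1
```

```bash
python3 - <<'E'
from st import *
st()
E
```

```text
tcp [600.5 -10.6  51.8] yaw 11.35 zax [-0.005 -0.    -1.   ] F [-1.6  0.2 -2.8] M [-0.02  0.03  0.05] w 0.0287 t 17.1
```

{"method": "servo_tool", "body": {
  "commands": [
    [0,0,0,1,0,-6,0.9],
    [0,0,0,1,0,-12,0.9],
    [0,0,0,1,0,-18,0.9],
    [0,0,0,1,0,-21,0.9],
    [0,0,0,1,0,-23,0.9]
  ]
}}

```text
clock: 17.48
tcp_pos: [0.6039, -0.0106, 0.0309]
orientation: [3.126, 0.31, -0.001]
contact_force: [0.5, 0.5, -2.1]
grip_width: 0.0289
gripper_force: 60.1
```

{"method": "servo_tool", "body": {
  "commands": [
    [0,0,0,0,0,-1,0.9],
    [0,0,0,0,0,-1,0.9]
  ]
}}

```text
clock: 17.65
tcp_pos: [0.6041, -0.0106, 0.0302]
orientation: [3.126, 0.31, -0.0]
contact_force: [0.4, 1.0, -2.6]
grip_width: 0.029
gripper_force: 60.1
```

```bash
python3 - <<'E'
from st import *
st()
E
```

```text
tcp [604.1 -10.6  30.2] yaw 11.32 zax [-0. -0. -1.] F [ 0.4  1.  -2.6] M [ 0.03 -0.   -0.03] w 0.029 t 17.6
```

{"method": "servo_tool", "body": {
  "commands": [
    [0,0,0,0,0,-1,0.9],
    [0,0,0,0,0,-2,0.9],
    [0,0,0,0,0,-2,0.9]
  ]
}}

```text
clock: 17.9
tcp_pos: [0.6043, -0.0106, 0.0288]
orientation: [3.126, 0.31, 0.001]
contact_force: [-1.1, -0.0, 1.0]
grip_width: 0.0289
gripper_force: 60.4
```

{"method": "servo_tool", "body": {
  "commands": [
    [0,0,0,0,0,0,0.55],
    [0,0,0,0,0,0,0.55],
    [0,0,0,0,0,0,0.55],
    [0,0,0,0,0,0,0.55]
  ]
}}

```text
clock: 18.23
tcp_pos: [0.6043, -0.0106, 0.0285]
orientation: [3.126, 0.31, 0.001]
contact_force: [-0.1, 0.5, -0.8]
grip_width: 0.0386
gripper_force: 0.0
```

{"method": "servo_tool", "body": {
  "commands": [
    [0,0,0,0,0,20,0.55],
    [0,0,0,0,0,50,0.55],
    [0,0,0,0,0,90,0.3],
    [0,0,0,0,0,130,0],
    [0,0,0,0,0,160,0]
  ]
}}

```text
clock: 18.65
tcp_pos: [0.6048, -0.0103, 0.1917]
orientation: [3.126, 0.31, 0.005]
contact_force: [0.6, 0.9, 0.8]
grip_width: 0.0731
gripper_force: 0.0
```

```bash
python3 - <<'E'
from st import *
st()
p,d,c=grab("wrist");z=dict(p=p,d=d,P=pts(d,c));held(z,.057,.6,-.01);cv2.imwrite("pics/w6.png",p)
E
```

```text
tcp [604.8 -10.3 191.7] yaw 11.33 zax [ 0.003  0.    -1.   ] F [0.6 0.9 0.8] M [-0.09  0.02  0.02] w 0.0731 t 18.6
held [598.2 -12.1] [98.3 30. ] 11.0 [ 302  181   37  114 4028] 0.057095027871188114
```

{"method": "servo_tool", "body": {
  "commands": [
    [0,0,-3,-30,20,10,0.2],
    [0,0,-8,-60,40,20,0.2],
    [0,0,-13,-90,60,30,0.2],
    [0,0,-18,-120,80,30,0.2],
    [0,0,-22,-150,100,30,0.2]
  ]
}}

```text
clock: 19.12
tcp_pos: [0.4529, 0.0903, 0.2188]
orientation: [-3.127, 0.3, -0.003]
contact_force: [0.1, 0.2, 0.2]
grip_width: 0.0688
gripper_force: 0.0
```

{"method": "servo_tool", "body": {
  "commands": [
    [0,0,0,-5,35,0,0.2],
    [0,0,0,-10,70,0,0.2],
    [0,0,0,-15,105,0,0.2],
    [0,0,0,-20,137,0,0.2],
    [0,0,0,-20,137,0,0.2]
  ]
}}

```text
clock: 19.53
tcp_pos: [0.4321, 0.2337, 0.219]
orientation: [-3.125, 0.278, -0.001]
contact_force: [-0.3, 0.9, -0.0]
grip_width: 0.0682
gripper_force: 0.0
```

```bash
python3 - <<'E'
from st import *
st();print(r.get_obs()["joints"].round(2))
p,d,c=grab("wrist");z=dict(p=p,d=d,P=pts(d,c));cv2.imwrite("pics/w7.png",p);batts(z)
P=z["P"];x,y,h=P[...,0],P[...,1],P[...,2]
k=(z["p"].min(-1)>140)&(h>.02)&(h<.04)&(x<.52)&(y>.2);q=np.stack([x,y],-1)[k].astype(np.float32)*1000
print("adapter",k.sum(),cv2.minAreaRect(q) if k.sum() else 0, cv2.boxPoints(cv2.minAreaRect(q)) if k.sum() else 0)
E
```

```text
tcp [432.1 233.7 219. ] yaw -10.17 zax [ 0.001  0.005 -1.   ] F [-0.3  0.9 -0. ] M [0.01 0.   0.02] w 0.0682 t 19.5
[-0.12  0.24 -0.58  1.97  0.15  0.97 -2.51]
batt [432.2 232. ] [29.8 97.2] axis -10.7 z 0.0541 px [306 170  34 104] [49. 54. 59.]
adapter 4100 ((436.407958984375, 347.0968933105469), (99.48932647705078, 45.16169738769531), 13.947869300842285) [[382.68713 357.02155]
 [393.57288 313.1914 ]
 [490.12878 337.17224]
 [479.24304 381.00238]]
```

View pics/w7.png

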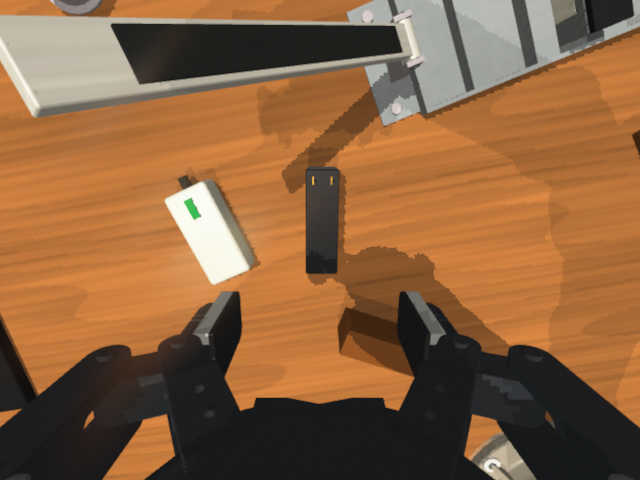

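Battery B is at px (322,220), centre (432,232). The adapter (210,235) and the brown block (375,330) are clear of the fingers, and the bar is at the top left.

{"method": "servo_tool", "body": {
  "commands": [
    [0,0,-0.5,0,-2,-30,0.2],
    [0,0,-0.5,0,-2,-60,0.2],
    [0,0,-0.5,0,-2,-90,0.2],
    [0,0,-0.5,0,-2,-115,0.2],
    [0,0,-0.5,0,-2,-135,0.2]
  ]
}}

```text
clock: 20.0
tcp_pos: [0.4336, 0.2225, 0.0812]
orientation: [3.125, -0.308, -0.002]
contact_force: [-0.8, -0.1, -0.0]
grip_width: 0.0679
gripper_force: 0.0
```

{"method": "servo_tool", "body": {
  "commands": [
    [0,0,0,0,0,0,0.2],
    [0,0,0,0,0,0,0.2]
  ]
}}

```text
clock: 20.17
tcp_pos: [0.4336, 0.2232, 0.0827]
orientation: [3.125, -0.307, -0.003]
contact_force: [0.2, 0.2, 0.7]
grip_width: 0.0687
gripper_force: 0.0
```

```bash
python3 - <<'E'
from st import *
st()
p,d,c=grab("wrist");z=dict(p=p,d=d,P=pts(d,c));batts(z)
E
```

```text
tcp [433.6 223.2  82.7] yaw -11.23 zax [-0.002 -0.001 -1.   ] F [0.2 0.2 0.7] M [-0.02 -0.   -0.01] w 0.0687 t 20.2
batt [432.3 232.4] [30.1 98.6] axis -10.7 z 0.054 px [272 193  60 171] [43. 47. 51.]
```

{"method": "servo_tool", "body": {
  "commands": [
    [0,0,0.5,0,4,0,0.2],
    [0,0,0.5,0,9,-5,0.2],
    [0,0,0.5,0,9,-20,0.2],
    [0,0,0.5,0,9,-20,0.2],
    [0,0,0.5,0,9,-20,0.2]
  ]
}}

```text
clock: 20.63
tcp_pos: [0.4339, 0.2337, 0.0635]
orientation: [3.128, -0.292, -0.0]
contact_force: [-0.6, -0.6, 1.1]
grip_width: 0.0684
gripper_force: 0.0
```

```bash
python3 - <<'E'
from st import *
st()
p,d,c=grab("wrist");z=dict(p=p,d=d,P=pts(d,c));batts(z)
E
```

```text
tcp [433.9 233.7  63.5] yaw -10.65 zax [-0. -0. -1.] F [-0.6 -0.6  1.1] M [-0.01  0.04 -0.02] w 0.0684 t 20.6
batt [432.5 232.2] [30.1 98.1] axis -10.6 z 0.054 px [290 194  67 189] [41. 44. 47.]
```

{"method": "servo_tool", "body": {
  "commands": [
    [0,0,0,0,-2,-15,0.2],
    [0,0,0,0,-2,-30,0.2],
    [0,0,0,0,-2,-38,0.2],
    [0,0,0,0,-2,-38,0.4],
    [0,0,0,0,-2,-38,0.6]
  ]
}}

```text
clock: 21.1
tcp_pos: [0.4341, 0.2316, 0.0256]
orientation: [3.128, -0.292, -0.0]
contact_force: [-0.2, 0.1, 0.3]
grip_width: 0.0451
gripper_force: 0.0
```

{"method": "servo_tool", "body": {
  "commands": [
    [0,0,0,0,0,0,0.9],
    [0,0,0,0,0,0,0.9],
    [0,0,0,0,0,0,0.9],
    [0,0,0,0,0,0,0.9],
    [0,0,0,0,0,0,0.9]
  ]
}}

```text
clock: 21.52
tcp_pos: [0.4347, 0.232, 0.0263]
orientation: [-3.127, 0.292, -0.002]
contact_force: [-1.2, -0.0, 6.8]
grip_width: 0.0293
gripper_force: 60.8
```

{"method": "servo_tool", "body": {
  "commands": [
    [0,0,0,0,0,0,0.9],
    [0,0,0,0,0,10,0.9],
    [0,0,0,0,0,30,0.9],
    [0,0,0,0,0,60,0.9],
    [0,0,0,0,0,90,0.9]
  ]
}}

```text
clock: 21.93
tcp_pos: [0.4328, 0.2307, 0.116]
orientation: [3.126, -0.292, -0.004]
contact_force: [0.7, 0.3, -3.9]
grip_width: 0.0291
gripper_force: 59.7
```

```bash
python3 - <<'E'
from st import *
st()
E
```

```text
tcp [432.8 230.7 116. ] yaw -10.66 zax [-0.003 -0.001 -1.   ] F [ 0.7  0.3 -3.9] M [ 0.09 -0.12  0.01] w 0.0291 t 21.9
```

{"method": "servo_tool", "body": {
  "commands": [
    [0,0,4,0,-37,0,0.9],
    [0,0,8,0,-74,0,0.9],
    [0,0,13,0,-111,0,0.9],
    [0,0,18,0,-148,0,0.9],
    [0,0,22,0,-185,0,0.9]
  ]
}}

```text
clock: 22.35
tcp_pos: [0.4332, 0.0445, 0.1157]
orientation: [3.125, 0.317, -0.001]
contact_force: [0.5, -0.7, -3.7]
grip_width: 0.0289
gripper_force: 60.1
```

{"method": "servo_tool", "body": {
  "commands": [
    [0,0,0,35,0,0,0.9],
    [0,0,0,70,0,0,0.9],
    [0,0,0,105,0,0,0.9],
    [0,0,0,135,0,0,0.9],
    [0,0,0,154,0,0,0.9]
  ]
}}

```text
clock: 22.77
tcp_pos: [0.5908, 0.0457, 0.1158]
orientation: [-3.126, -0.307, -0.002]
contact_force: [-0.9, -0.3, -2.2]
grip_width: 0.0294
gripper_force: 60.2
```

{"method": "servo_tool", "body": {
  "commands": [
    [0,0,0,0,0,0,0.9],
    [0,0,0,0,0,0,0.9],
    [0,0,0,0,0,0,0.9]
  ]
}}

```text
clock: 23.02
tcp_pos: [0.5865, 0.0463, 0.115]
orientation: [3.126, 0.31, -0.003]
contact_force: [-0.7, 0.5, -3.6]
grip_width: 0.029
gripper_force: 60.2
```

```bash
python3 - <<'E'
from st import *
st()
p,d,c=grab("wrist");z=dict(p=p,d=d,P=pts(d,c));cv2.imwrite("pics/w8.png",p)
g=cv2.cvtColor(p,cv2.COLOR_BGR2GRAY)
P=z["P"];k=(abs(P[...,2]-.143)<.005)&(d>0);k[260:]=0
k=cv2.morphologyEx(k.astype(np.uint8),cv2.MORPH_OPEN,np.ones((5,5)))
v,u=np.where(k>0);print(u.min(),u.max(),v.min(),len(u));v0=v.min()+6;uu=u[v==v0];t=np.median(P[...,2][k>0])
print(t,ray(uu.min(),v.min(),t,c)*1000,ray(uu.max()+1,v.min(),t,c)*1000)
E
```

```text
tcp [586.5  46.3 115. ] yaw 11.33 zax [-0.002 -0.    -1.   ] F [-0.7  0.5 -3.6] M [-0.01  0.03  0.03] w 0.029 t 23.0
276 362 212 3937
0.14243585795236793 [630.1948304   70.13485107 142.43585795] [635.99396267  41.09092739 142.43585795]
```

{"method": "servo_tool", "body": {
  "commands": [
    [0,0,0,0,-1,-15,0.9],
    [0,0,0,0,-1,-35,0.9],
    [0,0,0,0,-1,-50,0.9],
    [0,0,0,0,-1,-59,0.9],
    [0,0,0,0,-1,-59,0.9]
  ]
}}

```text
clock: 23.48
tcp_pos: [0.5857, 0.0451, 0.0546]
orientation: [3.126, 0.311, -0.007]
contact_force: [-1.3, 0.4, -3.6]
grip_width: 0.0292
gripper_force: 60.2
```

{"method": "servo_tool", "body": {
  "commands": [
    [0,0,0,0,0,0,0.9]
  ]
}}

```text
clock: 23.57
tcp_pos: [0.5874, 0.0455, 0.0564]
orientation: [3.126, 0.31, -0.001]
contact_force: [-0.1, -1.1, -2.9]
grip_width: 0.0292
gripper_force: 60.2
```

{"method": "servo_tool", "body": {
  "commands": [
    [0,0,0,0,0,-8,0.9],
    [0,0,0,0,0,-15,0.9],
    [0,0,0,0,0,-21,0.9],
    [0,0,0,0,0,-25,0.9],
    [0,0,0,0,0,-25,0.9]
  ]
}}

```text
clock: 23.98
tcp_pos: [0.5873, 0.0452, 0.0302]
orientation: [3.126, 0.31, -0.003]
contact_force: [0.3, 0.0, -3.7]
grip_width: 0.0292
gripper_force: 60.3
```

{"method": "servo_tool", "body": {
  "commands": [
    [0,0,0,0,0,-1,0.9],
    [0,0,0,0,0,-2,0.9],
    [0,0,0,0,0,-3,0.9],
    [0,0,0,0,0,-3,0.9]
  ]
}}

```text
clock: 24.32
tcp_pos: [0.5883, 0.0455, 0.0294]
orientation: [3.126, 0.31, 0.001]
contact_force: [-2.8, -1.3, 3.7]
grip_width: 0.029
gripper_force: 61.2
```

{"method": "servo_tool", "body": {
  "commands": [
    [0,0,0,0,0,0,0.55],
    [0,0,0,0,0,0,0.55],
    [0,0,0,0,0,0,0.55],
    [0,0,0,0,0,0,0.55]
  ]
}}

```text
clock: 24.65
tcp_pos: [0.5884, 0.0455, 0.0285]
orientation: [-3.126, -0.31, -0.001]
contact_force: [-0.4, 0.2, 0.8]
grip_width: 0.0383
gripper_force: 0.0
```

{"method": "servo_tool", "body": {
  "commands": [
    [0,0,0,0,0,20,0.55],
    [0,0,0,0,0,50,0.55],
    [0,0,0,0,0,90,0.55],
    [0,0,0,0,0,130,0.4],
    [0,0,0,0,0,165,0.4]
  ]
}}

```text
clock: 25.07
tcp_pos: [0.5882, 0.0457, 0.1958]
orientation: [-3.126, -0.31, -0.002]
contact_force: [1.4, 0.3, 0.0]
grip_width: 0.0515
gripper_force: 0.0
```

```bash
python3 - <<'E'
from st import *
st()
p,d,c=grab("wrist");z=dict(p=p,d=d,P=pts(d,c));held(z,.057,.59,.015);cv2.imwrite("pics/w9.png",p)
n=np.array([-.19818,.98017,0]);e=np.array([.98017,.19818,0]);O=np.array([.5907,.0166,0])
for nm in("w","scene","side"):
    if nm!="w": p,d,c=grab(nm);P=pts(d,c)
    else: P=z["P"]
    q=P-O;X=q@e;Y=q@n;Z=P[...,2]
    k=(d>0)&(abs(X)<.03)&(Y>.14)&(Y<.33)&(Z>.09)&(Z<.3)
    if k.sum()<100: print(nm,k.sum());continue
    f=np.polyfit(Z[k],Y[k],1);res=Y[k]-np.polyval(f,Z[k])
    print(nm,k.sum(),"X",np.percentile(X[k],[2,50,98]).round(4),"Zmax",np.percentile(Z[k],99.5).round(4),"Ymax",np.percentile(Y[k],99.5).round(4),"ang",np.pi/2+np.arctan(f[0]),"Y at .063",np.polyval(f,.063).round(4),"at .227",np.polyval(f,.227).round(4),res.std())
E
```

```text
tcp [588.2  45.7 195.8] yaw 11.33 zax [ 0.001  0.    -1.   ] F [1.4 0.3 0. ] M [-0.02 -0.06  0.  ] w 0.0515 t 25.1
held [586.1  44.9] [98.1 30. ] 11.4 [ 302  175   37  113 3896] 0.057063560223862164
held [598.5 -12. ] [97.7 30.3] 11.0 [ 368  174   43  113 4055] 0.057025364124058564
w 6659 X [-0.0112  0.0013  0.012 ] Zmax 0.166 Ymax 0.2039 ang 2.2461319846915457 Y at .063 0.1211 at .227 0.2525 0.001999852387935084
scene 1046 X [-0.0123  0.0003  0.0114] Zmax 0.2634 Ymax 0.2851 ang 2.250296265901661 Y at .063 0.1203 at .227 0.2528 0.003249690999635282
side 739 X [-0.013  -0.0018  0.0104] Zmax 0.2639 Ymax 0.2861 ang 2.2513483243645678 Y at .063 0.1206 at .227 0.2534 0.003670784005198101
```

Both batteries are fully down (tops at 57 mm). The bar is at 2.25 rad with its hinge at carrier Y≈0.126. I raise the gripper, turn it 90° and go over the bar's grip point.

{"method": "servo_tool", "body": {
  "commands": [
    [0,0,7,0,0,40,0.4],
    [0,0,14,0,0,80,0.4],
    [0,0,21,0,0,110,0.4],
    [0,0,28,0,0,115,0.4],
    [0,0,35,0,0,115,0.4]
  ]
}}

```text
clock: 25.63
tcp_pos: [0.589, 0.0457, 0.3099]
orientation: [2.884, 1.243, 0.005]
contact_force: [0.9, 0.8, -1.6]
grip_width: 0.0512
gripper_force: 0.0
```

{"method": "servo_tool", "body": {
  "commands": [
    [0,0,7,-6,30,0,0.4],
    [0,0,14,-12,60,0,0.4],
    [0,0,21,-18,90,0,0.4],
    [0,0,28,-24,120,0,0.4],
    [0,0,35,-30,150,0,0.4]
  ]
}}

```text
clock: 26.05
tcp_pos: [0.5572, 0.1962, 0.3067]
orientation: [-2.377, -2.053, 0.003]
contact_force: [0.4, 0.5, 0.1]
grip_width: 0.0512
gripper_force: 0.0
```

{"method": "servo_tool", "body": {
  "commands": [
    [0,0,7,-6,25,0,0.4],
    [0,0,14,-12,50,0,0.4],
    [0,0,20,-19,76,0,0.4],
    [0,0,20,-19,76,0,0.4],
    [0,0,20,-19,76,0,0.4]
  ]
}}

```text
clock: 26.47
tcp_pos: [0.5377, 0.2728, 0.3068]
orientation: [-1.987, -2.431, 0.003]
contact_force: [0.8, -0.4, -0.6]
grip_width: 0.0515
gripper_force: 0.0
```

```bash
python3 - <<'E'
from st import *
st();print(r.get_obs()["joints"].round(2))
p,d,c=grab("wrist");z=dict(p=p,d=d,P=pts(d,c));cv2.imwrite("pics/w10.png",p)
n=np.array([-.19818,.98017,0]);e=np.array([.98017,.19818,0]);O=np.array([.5907,.0166,0])
P=z["P"];q=P-O;X=q@e;Y=q@n;Z=P[...,2];k=(d>0)&(abs(X)<.03)&(Y>.2)&(Y<.33)&(Z>.15)&(Z<.275)
print(k.sum(),np.percentile(X[k],[2,98]),np.percentile(Z[k],[2,98]),np.percentile(Y[k],[2,98]))
E
```

```text
tcp [537.7 272.8 306.8] yaw 101.49 zax [-0.002 -0.    -1.   ] F [ 0.8 -0.4 -0.6] M [-0.04 -0.04 -0.02] w 0.0515 t 26.5
[ 0.12  0.45 -0.94  1.59  0.37  1.29 -0.68]
2644 [-0.01121089  0.01158506] [0.1680584  0.26458833] [0.20559292 0.28981403]
```

View pics/w10.png

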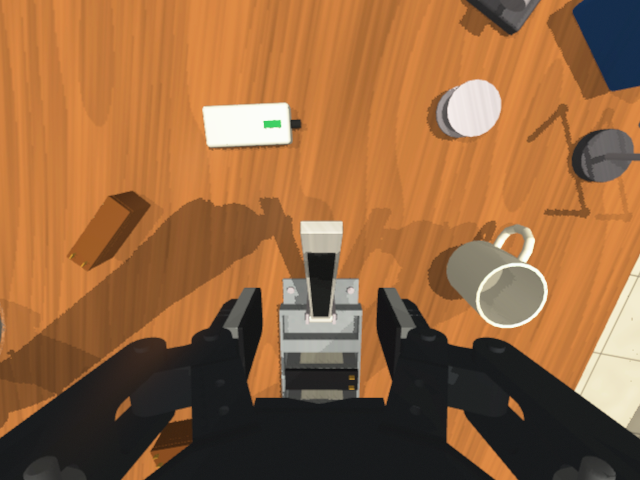

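The bar tip is centred between the fingers at (322,225). The spool, mug and adapter are clear.

{"method": "servo_tool", "body": {
  "commands": [
    [0,0,0,1,0,-25,0.4],
    [0,0,0,1,0,-50,0.4],
    [0,0,0,1,0,-75,0.4],
    [0,0,0,1,0,-96,0.4],
    [0,0,0,1,0,-96,0.6]
  ],
  "force": 30
}}

```text
clock: 26.93
tcp_pos: [0.5388, 0.2673, 0.2071]
orientation: [-1.995, -2.425, 0.013]
contact_force: [-0.4, -1.2, -1.0]
grip_width: 0.0405
gripper_force: 0.0
```

{"method": "servo_tool", "body": {
  "commands": [
    [0,0,0,0,0,0,0.9],
    [0,0,0,0,0,0,0.9],
    [0,0,0,0,0,0,0.9],
    [0,0,0,0,0,0,0.9]
  ]
}}

```text
clock: 27.27
tcp_pos: [0.5396, 0.2695, 0.2121]
orientation: [1.992, 2.428, -0.005]
contact_force: [-3.8, -5.0, -6.5]
grip_width: 0.0233
gripper_force: 32.3
```

```bash
python3 - <<'E'
from st import *
st()
n=np.array([-.19818,.98017,0]);O=np.array([.5907,.0166,0])
t=r.get_obs()["tcp_pos"];Y=(t-O)@n;Z=t[2]+.019;th0=np.arctan2(Z-.063,-(Y-.1257));R0=np.hypot(Z-.063,Y-.1257);print(Y,Z,th0,R0)
th=np.linspace(th0,0.04,26)
p=np.stack([-(.1257-.215*np.cos(th))*.19818,(.1257-.215*np.cos(th))*.98017,.063+.215*np.sin(th)],1)*1000
for i in range(0,25,5):print([[int(round(v)) for v in p[i+j]-p[i]] for j in range(1,6)],th[i+5].round(2))
E
```

```text
tcp [539.6 269.5 212.1] yaw 101.26 zax [-0.001 -0.003 -1.   ] F [-3.8 -5.  -6.5] M [-0.66  0.34  0.17] w 0.0233 t 27.3
0.2580531966179338 0.2311286499522093 2.2376920452341293 0.2139733899103764
[[3, -15, 11], [6, -31, 21], [10, -48, 29], [13, -65, 35], [17, -83, 41]] 1.8
[[4, -18, 3], [7, -37, 5], [11, -55, 5], [15, -74, 4], [19, -92, 1]] 1.36
[[4, -18, -5], [7, -35, -11], [11, -52, -19], [14, -68, -28], [17, -83, -39]] 0.92
[[3, -14, -12], [6, -27, -25], [8, -39, -40], [10, -50, -55], [12, -59, -72]] 0.48
[[2, -8, -17], [3, -14, -35], [4, -19, -53], [4, -22, -72], [5, -24, -91]] 0.04
```

{"method": "servo_tool", "body": {
  "commands": [
    [0,0,0,3,-15,11,0.9],
    [0,0,0,6,-31,21,0.9],
    [0,0,0,10,-48,29,0.9],
    [0,0,0,13,-65,35,0.9],
    [0,0,0,17,-83,41,0.9]
  ]
}}

```text
clock: 27.68
tcp_pos: [0.556, 0.1881, 0.2538]
orientation: [-1.99, -2.429, 0.001]
contact_force: [-1.7, 0.6, -12.1]
grip_width: 0.0236
gripper_force: 37.1
```

```bash
python3 - <<'E'
from st import *
st()
E
```

```text
tcp [556.  188.1 253.8] yaw 101.35 zax [-0.001  0.    -1.   ] F [ -1.7   0.6 -12.1] M [ 0.37  0.31 -0.01] w 0.0236 t 27.7
```

{"method": "servo_tool", "body": {
  "commands": [
    [0,0,0,4,-18,3,0.9],
    [0,0,0,7,-37,5,0.9],
    [0,0,0,11,-55,5,0.9],
    [0,0,0,15,-74,4,0.9],
    [0,0,0,19,-92,1,0.9]
  ]
}}

```text
clock: 28.1
tcp_pos: [0.5746, 0.0971, 0.2556]
orientation: [-1.989, -2.429, -0.0]
contact_force: [-7.3, 2.4, -3.4]
grip_width: 0.0233
gripper_force: 39.4
```

{"method": "servo_tool", "body": {
  "commands": [
    [0,0,0,4,-18,-5,0.9],
    [0,0,0,7,-35,-11,0.9],
    [0,0,0,11,-52,-19,0.9],
    [0,0,0,14,-68,-28,0.9],
    [0,0,0,17,-83,-39,0.9]
  ]
}}

```text
clock: 28.52
tcp_pos: [0.5919, 0.0122, 0.2168]
orientation: [-1.993, -2.428, 0.004]
contact_force: [-8.4, -2.5, 3.5]
grip_width: 0.0232
gripper_force: 37.3
```

```bash
python3 - <<'E'
from st import *
st()
E
```

```text
tcp [591.9  12.2 216.8] yaw 101.25 zax [-0.002 -0.002 -1.   ] F [-8.4 -2.5  3.5] M [-0.13  1.72  0.03] w 0.0232 t 28.5
```

{"method": "servo_tool", "body": {
  "commands": [
    [0,0,0,2,-14,-12,0.9],
    [0,0,0,4,-27,-25,0.9],
    [0,0,0,6,-39,-40,0.9],
    [0,0,0,8,-50,-55,0.9],
    [0,0,0,10,-59,-72,0.9]
  ]
}}

```text
clock: 28.93
tcp_pos: [0.6043, -0.0484, 0.1446]
orientation: [1.993, 2.424, -0.001]
contact_force: [-3.5, -5.1, 4.6]
grip_width: 0.0239
gripper_force: 40.9
```

```bash
python3 - <<'E'
from st import *
st()
E
```

```text
tcp [604.3 -48.4 144.6] yaw 101.16 zax [ 0.003 -0.003 -1.   ] F [-3.5 -5.1  4.6] M [-0.57  0.74  0.1 ] w 0.0239 t 28.9
```

{"method": "servo_tool", "body": {
  "commands": [
    [0,0,0,2,-8,-17,0.9],
    [0,0,0,3,-14,-35,0.9],
    [0,0,0,4,-19,-53,0.9],
    [0,0,0,4,-22,-72,0.9],
    [0,0,0,5,-24,-90,0.9]
  ]
}}

```text
clock: 29.35
tcp_pos: [0.6092, -0.0727, 0.0535]
orientation: [1.993, 2.424, -0.001]
contact_force: [-3.5, -4.1, 2.6]
grip_width: 0.0232
gripper_force: 42.6
```

{"method": "servo_tool", "body": {
  "commands": [
    [0,0,0,0,0,-3,0.9],
    [0,0,0,0,0,-6,0.9],
    [0,0,0,0,0,-8,0.9],
    [0,0,0,0,0,-8,0.9]
  ]
}}

```text
clock: 29.68
tcp_pos: [0.6092, -0.0729, 0.0457]
orientation: [1.993, 2.424, -0.002]
contact_force: [-0.5, -6.2, 0.7]
grip_width: 0.0234
gripper_force: 42.4
```

```bash
python3 - <<'E'
from st import *
st()
E
```

```text
tcp [609.2 -72.9  45.7] yaw 101.15 zax [ 0.002 -0.003 -1.   ] F [-0.5 -6.2  0.7] M [-0.92  0.2   0.2 ] w 0.0234 t 29.7
```

Release, rise, and measure the bar's angle.

{"method": "servo_tool", "body": {
  "commands": [
    [0,0,0,0,0,-2,0.9],
    [0,0,0,0,0,-2,0.6],
    [0,0,0,0,0,-2,0.5],
    [0,0,0,0,0,-2,0.5],
    [0,0,0,0,0,-2,0.5]
  ]
}}

```text
clock: 30.1
tcp_pos: [0.6088, -0.0689, 0.0439]
orientation: [1.991, 2.43, 0.002]
contact_force: [0.0, 0.4, -0.2]
grip_width: 0.0426
gripper_force: 0.0
```

{"method": "servo_tool", "body": {
  "commands": [
    [0,0,0,0,0,20,0.5],
    [0,0,0,0,0,50,0.5],
    [0,0,0,0,0,85,0.5],
    [0,0,0,0,0,120,0.7],
    [0,0,0,0,0,150,1.0]
  ]
}}

```text
clock: 30.52
tcp_pos: [0.6085, -0.0688, 0.1959]
orientation: [1.99, 2.43, 0.002]
contact_force: [1.0, -0.7, -0.5]
grip_width: 0.0194
gripper_force: 0.0
```

{"method": "servo_tool", "body": {
  "commands": [
    [0,0,0,-6,28,20,1],
    [0,0,0,-6,28,20,1]
  ]
}}

```text
clock: 30.68
tcp_pos: [0.604, -0.0351, 0.2192]
orientation: [1.982, 2.431, 0.012]
contact_force: [0.8, 2.1, 0.7]
grip_width: 0.0
gripper_force: 0.0
```

```bash
cat > bl.py <<'E'
from st import *
n=np.array([-.19818,.98017,0]);e=np.array([.98017,.19818,0]);O=np.array([.5907,.0166,0])
def bl(names=("wrist","scene","side"),sv=None):
    for nm in names:
        p,d,c=grab(nm);P=pts(d,c)
        if nm=="wrist" and sv:cv2.imwrite(sv,p)
        q=P-O;X=q@e;Y=q@n;Z=P[...,2]
        k=(d>0)&(abs(X)<.011)&(Y>-.12)&(Y<.1)&(Z>.059)&(Z<.1)
        if k.sum()>100:
            f=np.polyfit(Y[k],Z[k],1);print(nm,"bar n",k.sum(),"slope",-f[0].round(4),"top z at hinge/-.09",np.polyval(f,[.1257,-.09]).round(4))
        k=(d>0)&(abs(X)<.018)&(Y<-.128)&(Y>-.23)&(Z>.03)&(Z<.16)
        if k.sum()>50:
            far=np.hypot(Y[k]+.14,Z[k]-.035);j=np.argsort(far)[-15:]
            print(nm,"latch n",k.sum(),"X",np.percentile(X[k],[2,98]).round(3),"tip Y,Z",Y[k][j].mean().round(4),Z[k][j].mean().round(4))
            H=[(round(float(a),2),np.percentile(Y[k&(abs(Z-a)<.004)],[5,95]).round(3)) for a in np.arange(.04,.13,.01) if (k&(abs(Z-a)<.004)).sum()>8];print(H)
E
python3 - <<'E'
from bl import *
st();bl(sv="pics/w11.png")
E
```

```text
tcp [604.  -35.1 219.2] yaw 101.62 zax [ 0.009  0.003 -1.   ] F [0.8 2.1 0.7] M [0.13 0.01 0.04] w 0.0 t 30.7
wrist bar n 6821 slope 0.0592 top z at hinge/-.09 [0.0671 0.0799]
wrist latch n 178 X [-0.    0.01] tip Y,Z -0.2017 0.0964
[(0.09, array([-0.196, -0.19 ])), (0.1, array([-0.202, -0.196]))]
scene bar n 731 slope 0.0584 top z at hinge/-.09 [0.0671 0.0797]
scene latch n 476 X [-0.011  0.018] tip Y,Z -0.2029 0.0979
[(0.04, array([-0.152, -0.128])), (0.05, array([-0.159, -0.128])), (0.06, array([-0.17 , -0.128])), (0.07, array([-0.175, -0.129])), (0.08, array([-0.182, -0.129])), (0.09, array([-0.199, -0.147])), (0.1, array([-0.204, -0.198]))]
side bar n 484 slope 0.057 top z at hinge/-.09 [0.0678 0.0802]
side latch n 265 X [-0.017  0.011] tip Y,Z -0.2017 0.0988
[(0.04, array([-0.151, -0.128])), (0.05, array([-0.154, -0.128])), (0.07, array([-0.173, -0.131])), (0.08, array([-0.182, -0.129])), (0.09, array([-0.2  , -0.146])), (0.1, array([-0.204, -0.198]))]
```

View pics/w11.png

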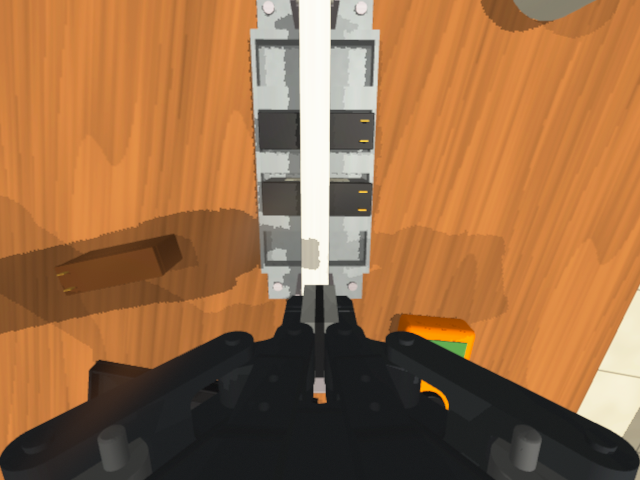

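The bar lies on the centre line at (315,200) but is still 0.058 rad open, so I press it down with closed fingertips.

{"method": "servo_tool", "body": {
  "commands": [
    [0,0,0,2,-22,-30,1],
    [0,0,0,2,-22,-65,1],
    [0,0,0,2,-22,-100,1],
    [0,0,0,2,-22,-125,1],
    [0,0,0,2,-22,-132,1]
  ]
}}

```text
clock: 31.25
tcp_pos: [0.6003, -0.0649, 0.0756]
orientation: [-1.988, -2.423, 0.008]
contact_force: [-1.0, -0.4, -0.1]
grip_width: -0.0001
gripper_force: 0.1
```

{"method": "servo_tool", "body": {
  "commands": [
    [0,0,0,0,0,0,1]
  ]
}}

```text
clock: 31.33
tcp_pos: [0.602, -0.0641, 0.0784]
orientation: [-1.989, -2.426, 0.005]
contact_force: [-0.5, -0.8, 0.4]
grip_width: -0.0003
gripper_force: 0.0
```

```bash
python3 - <<'E'
from bl import *
st()
E
```

```text
tcp [602.  -64.1  78.4] yaw 101.3 zax [-0.006  0.001 -1.   ] F [-0.5 -0.8  0.4] M [-0.02 -0.    0.01] w -0.0003 t 31.3
```

{"method": "servo_tool", "body": {
  "commands": [
    [0,0,0,4,0,-4,1],
    [0,0,0,4,0,-7,1],
    [0,0,0,4,0,-10,1],
    [0,0,0,4,0,-12,1],
    [0,0,0,4,0,-12,1]
  ]
}}

```text
clock: 31.75
tcp_pos: [0.6083, -0.0636, 0.0697]
orientation: [1.991, 2.429, 0.0]
contact_force: [0.3, 0.6, -0.3]
grip_width: -0.0001
gripper_force: 0.0
```

```bash
python3 - <<'E'
from bl import *
st();bl(("scene","side"))
E
```

```text
tcp [608.3 -63.6  69.7] yaw 101.31 zax [ 0.001 -0.    -1.   ] F [ 0.3  0.6 -0.3] M [0.03 0.02 0.03] w -0.0001 t 31.8
scene bar n 489 slope 0.0485 top z at hinge/-.09 [0.0649 0.0754]
scene latch n 462 X [-0.011  0.018] tip Y,Z -0.2027 0.098
[(0.04, array([-0.152, -0.129])), (0.05, array([-0.159, -0.128])), (0.06, array([-0.17 , -0.128])), (0.07, array([-0.175, -0.129])), (0.08, array([-0.183, -0.148])), (0.09, array([-0.195, -0.147])), (0.1, array([-0.204, -0.198]))]
side bar n 283 slope 0.042 top z at hinge/-.09 [0.0662 0.0752]
side latch n 259 X [-0.017  0.01 ] tip Y,Z -0.2015 0.0974
[(0.04, array([-0.152, -0.128])), (0.05, array([-0.157, -0.128])), (0.07, array([-0.171, -0.128])), (0.08, array([-0.182, -0.147])), (0.09, array([-0.198, -0.147])), (0.1, array([-0.204, -0.197]))]
```

{"method": "servo_tool", "body": {
  "commands": [
    [0,0,0,0,0,-2,1],
    [0,0,0,0,0,-4,1],
    [0,0,0,0,0,-5,1],
    [0,0,0,0,0,-5,1]
  ]
}}

```text
clock: 32.18
tcp_pos: [0.6086, -0.0636, 0.0668]
orientation: [1.991, 2.428, -0.001]
contact_force: [-7.4, -0.7, 21.1]
grip_width: -0.0002
gripper_force: 10.0
```

{"method": "servo_tool", "body": {
  "commands": [
    [0,0,0,0,0,-1,1],
    [0,0,0,0,0,-2,1],
    [0,0,0,0,0,-3,1],
    [0,0,0,0,0,-3,1]
  ]
}}

```text
clock: 32.52
tcp_pos: [0.6088, -0.0636, 0.0664]
orientation: [1.99, 2.427, -0.003]
contact_force: [-14.5, -2.1, 40.2]
grip_width: -0.0003
gripper_force: 20.6
```

```bash
python3 - <<'E'
from bl import *
st()
E
```

```text
tcp [608.8 -63.6  66.4] yaw 101.3 zax [ 0.001 -0.004 -1.   ] F [-14.5  -2.1  40.2] M [-0.6   3.39  0.03] w -0.0003 t 32.5
```

{"method": "servo_tool", "body": {
  "commands": [
    [0,0,0,0,0,30,1],
    [0,0,0,0,0,65,1],
    [0,0,0,0,0,100,1],
    [0,0,0,0,0,125,1],
    [0,0,0,0,0,125,1]
  ]
}}

```text
clock: 32.93
tcp_pos: [0.6113, -0.0628, 0.1923]
orientation: [1.987, 2.424, 0.008]
contact_force: [1.2, -0.4, -0.1]
grip_width: 0.0001
gripper_force: 0.0
```

{"method": "servo_tool", "body": {
  "commands": [
    [0,0,0,7,-37,0,1],
    [0,0,0,14,-75,0,1],
    [0,0,0,21,-112,0,1],
    [0,0,0,28,-150,0,1],
    [0,0,0,28,-150,0,1]
  ]
}}

```text
clock: 33.35
tcp_pos: [0.6354, -0.2252, 0.1846]
orientation: [2.005, 2.415, -0.008]
contact_force: [-1.4, -1.6, -0.7]
grip_width: -0.0
gripper_force: 0.0
```

{"method": "servo_tool", "body": {
  "commands": [
    [0,0,0,0,0,0,1],
    [0,0,0,0,0,0,1]
  ]
}}

```text
clock: 33.52
tcp_pos: [0.6357, -0.213, 0.1856]
orientation: [-1.991, -2.429, -0.001]
contact_force: [0.2, 1.5, 0.1]
grip_width: 0.0003
gripper_force: 0.0
```

```bash
sed -i 's/(Z>.059)/(Z>.05)/' bl.py; python3 - <<'E'
from bl import *
st();bl()
E
```

```text
tcp [ 635.7 -213.   185.6] yaw 101.31 zax [-0.001  0.001 -1.   ] F [0.2 1.5 0.1] M [ 0.04 -0.03 -0.05] w 0.0003 t 33.5
wrist bar n 2586 slope -0.0004 top z at hinge/-.09 [0.0671 0.067 ]
wrist latch n 3857 X [-0.016  0.016] tip Y,Z -0.201 0.098
[(0.04, array([-0.148, -0.129])), (0.05, array([-0.146, -0.129])), (0.06, array([-0.165, -0.129])), (0.07, array([-0.175, -0.129])), (0.08, array([-0.184, -0.143])), (0.09, array([-0.194, -0.147])), (0.1, array([-0.202, -0.196]))]
scene bar n 791 slope 0.0019 top z at hinge/-.09 [0.0665 0.067 ]
scene latch n 468 X [-0.011  0.018] tip Y,Z -0.202 0.0978
[(0.04, array([-0.152, -0.129])), (0.05, array([-0.159, -0.128])), (0.06, array([-0.17 , -0.129])), (0.07, array([-0.175, -0.129])), (0.08, array([-0.184, -0.149])), (0.09, array([-0.201, -0.146])), (0.1, array([-0.203, -0.198]))]
side bar n 492 slope -0.0 top z at hinge/-.09 [0.0672 0.0672]
side latch n 248 X [-0.017  0.011] tip Y,Z -0.2017 0.0983
[(0.04, array([-0.151, -0.128])), (0.05, array([-0.156, -0.128])), (0.07, array([-0.173, -0.131])), (0.08, array([-0.181, -0.149])), (0.09, array([-0.198, -0.146])), (0.1, array([-0.203, -0.198]))]
```

The bar is level (top at 67 mm along its length). Now the latch: descend outside it and push it inward.

{"method": "servo_tool", "body": {
  "commands": [
    [0,0,0,1,0,-30,1],
    [0,0,0,1,0,-60,1],
    [0,0,0,1,0,-90,1],
    [0,0,0,1,0,-108,1],
    [0,0,0,1,0,-108,1]
  ]
}}

```text
clock: 34.08
tcp_pos: [0.634, -0.2119, 0.0739]
orientation: [-1.984, -2.427, 0.005]
contact_force: [-1.3, -1.0, -0.5]
grip_width: 0.0001
gripper_force: 0.0
```

{"method": "servo_tool", "body": {
  "commands": [
    [0,0,0,-2,10,0,1],
    [0,0,0,-4,22,0,1],
    [0,0,0,-7,34,0,1],
    [0,0,0,-9,46,0,1],
    [0,0,0,-11,56,0,1]
  ]
}}

```text
clock: 34.5
tcp_pos: [0.6266, -0.1552, 0.08]
orientation: [1.989, 2.43, 0.002]
contact_force: [0.7, -0.6, 1.8]
grip_width: 0.0003
gripper_force: 0.7
```

```bash
python3 - <<'E'
from bl import *
st();t=r.get_obs()["tcp_pos"]-O;print("X",t@e,"Y",t@n);bl(("scene","side"))
E
```

```text
tcp [ 626.6 -155.2   80. ] yaw 101.4 zax [ 0.002 -0.    -1.   ] F [ 0.7 -0.6  1.8] M [-0.22 -0.08 -0.04] w 0.0003 t 34.5
X 0.001148620695406416 Y -0.17547494770485908
scene bar n 560 slope -0.0027 top z at hinge/-.09 [0.067  0.0665]
scene latch n 712 X [-0.014  0.017] tip Y,Z -0.1927 0.1589
[(0.04, array([-0.151, -0.129])), (0.05, array([-0.151, -0.128])), (0.06, array([-0.153, -0.129])), (0.07, array([-0.154, -0.128])), (0.08, array([-0.183, -0.141])), (0.09, array([-0.187, -0.159])), (0.1, array([-0.188, -0.171])), (0.11, array([-0.188, -0.177])), (0.12, array([-0.189, -0.182]))]
side bar n 357 slope -0.0047 top z at hinge/-.09 [0.0678 0.0668]
side latch n 412 X [-0.017  0.015] tip Y,Z -0.1881 0.1585
[(0.04, array([-0.153, -0.129])), (0.05, array([-0.15 , -0.128])), (0.06, array([-0.151, -0.128])), (0.07, array([-0.153, -0.13 ])), (0.09, array([-0.185, -0.16 ])), (0.1, array([-0.185, -0.17 ])), (0.11, array([-0.184, -0.174])), (0.12, array([-0.185, -0.179]))]
```

Pushing as planned; continue to about Y=-0.159 and a little beyond, watching force.

{"method": "servo_tool", "body": {
  "commands": [
    [0,0,0,-1,4,0,1],
    [0,0,0,-2,8,0,1],
    [0,0,0,-2,12,0,1],
    [0,0,0,-3,15,0,1],
    [0,0,0,-3,15,0,1]
  ]
}}

```text
clock: 35.02
tcp_pos: [0.623, -0.1417, 0.0784]
orientation: [-1.991, -2.43, -0.001]
contact_force: [0.4, 0.8, 1.9]
grip_width: 0.0001
gripper_force: 0.0
```

{"method": "servo_tool", "body": {
  "commands": [
    [0,0,0,0,1,0,1],
    [0,0,0,0,2,0,1],
    [0,0,0,0,3,0,1],
    [0,0,0,0,3,0,1]
  ]
}}

```text
clock: 35.35
tcp_pos: [0.623, -0.1396, 0.0783]
orientation: [-1.992, -2.429, 0.0]
contact_force: [-1.2, -1.4, 2.9]
grip_width: 0.0001
gripper_force: 0.0
```

```bash
python3 - <<'E'
from bl import *
st();t=r.get_obs()["tcp_pos"]-O;print("X",t@e,"Y",t@n)
E
```

```text
tcp [ 623.  -139.6   78.3] yaw 101.31 zax [-0. -0. -1.] F [-1.2 -1.4  2.9] M [-0.15  0.17 -0.01] w 0.0001 t 35.4
X 0.0006552033962412412 Y -0.15951581209770818
```

{"method": "servo_tool", "body": {
  "commands": [
    [0,0,0,0,1,0,1],
    [0,0,0,0,2,0,1],
    [0,0,0,0,2,0,1]
  ]
}}

```text
clock: 35.6
tcp_pos: [0.6231, -0.1377, 0.0784]
orientation: [1.992, 2.429, -0.0]
contact_force: [-1.2, -2.8, 2.1]
grip_width: 0.0002
gripper_force: 0.0
```

{"method": "servo_tool", "body": {
  "commands": [
    [0,0,0,0,1,0,1],
    [0,0,0,0,2,0,1],
    [0,0,0,0,2,0,1]
  ]
}}

```text
clock: 35.85
tcp_pos: [0.6231, -0.1376, 0.0784]
orientation: [1.992, 2.427, -0.003]
contact_force: [-0.7, -5.2, 3.6]
grip_width: 0.0002
gripper_force: 0.0
```

```bash
python3 - <<'E'
from bl import *
st();t=r.get_obs()["tcp_pos"]-O;print("X",t@e,"Y",t@n);bl(("scene","side"))
E
```

```text
tcp [ 623.1 -137.6   78.4] yaw 101.23 zax [ 0.    -0.002 -1.   ] F [-0.7 -5.2  3.6] M [-1.    0.16 -0.05] w 0.0002 t 35.9
X 0.0012275094181695666 Y -0.1576187644965365
scene bar n 493 slope 0.0016 top z at hinge/-.09 [0.0667 0.067 ]
scene latch n 766 X [-0.016  0.018] tip Y,Z -0.1742 0.1585
[(0.04, array([-0.153, -0.129])), (0.05, array([-0.148, -0.129])), (0.06, array([-0.148, -0.129])), (0.07, array([-0.147, -0.129])), (0.08, array([-0.169, -0.132])), (0.09, array([-0.169, -0.148])), (0.1, array([-0.17 , -0.155])), (0.11, array([-0.17 , -0.161])), (0.12, array([-0.171, -0.163]))]
side bar n 311 slope -0.002 top z at hinge/-.09 [0.0676 0.0672]
side latch n 469 X [-0.017  0.016] tip Y,Z -0.1728 0.1586
[(0.04, array([-0.152, -0.133])), (0.05, array([-0.148, -0.129])), (0.06, array([-0.146, -0.13 ])), (0.07, array([-0.147, -0.129])), (0.08, array([-0.168, -0.137])), (0.09, array([-0.17 , -0.144])), (0.1, array([-0.17, -0.16])), (0.11, array([-0.169, -0.161])), (0.12, array([-0.171, -0.164]))]
```

{"method": "servo_tool", "body": {
  "commands": [
    [0,0,0,0,1,0,1],
    [0,0,0,0,2,0,1],
    [0,0,0,0,3,0,1],
    [0,0,0,0,3,0,1]
  ]
}}

```text
clock: 36.28
tcp_pos: [0.6231, -0.1375, 0.0784]
orientation: [1.994, 2.423, -0.007]
contact_force: [-0.9, -11.8, 3.7]
grip_width: -0.0001
gripper_force: 0.0
```

{"method": "servo_tool", "body": {
  "commands": [
    [0,0,0,3,-12,0,1],
    [0,0,0,7,-32,0,1],
    [0,0,0,12,-60,20,1],
    [0,0,0,12,-60,60,1],
    [0,0,0,12,-60,100,1]
  ]
}}

```text
clock: 36.7
tcp_pos: [0.6338, -0.1946, 0.1771]
orientation: [-1.993, -2.423, 0.001]
contact_force: [0.9, 0.9, 0.7]
grip_width: -0.0
gripper_force: 0.0
```

{"method": "servo_tool", "body": {
  "commands": [
    [0,0,0,0,0,30,1],
    [0,0,0,0,0,60,1],
    [0,0,0,0,0,60,1],
    [0,0,0,0,0,60,1]
  ]
}}

```text
clock: 37.03
tcp_pos: [0.6363, -0.1919, 0.2402]
orientation: [1.989, 2.428, 0.004]
contact_force: [-0.4, -0.5, -0.5]
grip_width: -0.0003
gripper_force: 0.0
```

```bash
python3 - <<'E'
from bl import *
st();bl(sv="pics/w12.png")
p,d=r.grab_frame("side");a=cv2.imread("pics/w12.png");b=cv2.resize(p[200:460,180:480],(420,364));s=np.zeros((480,760,3),np.uint8);s[:,:340]=a[:,150:490];s[:364,340:]=b;cv2.imwrite("pics/fin.png",s)
E
```

```text
tcp [ 636.3 -191.9  240.2] yaw 101.36 zax [ 0.004  0.    -1.   ] F [-0.4 -0.5 -0.5] M [-0.01  0.08  0.04] w -0.0003 t 37.0
wrist bar n 3101 slope 0.0616 top z at hinge/-.09 [0.0557 0.069 ]
wrist latch n 946 X [-0.017  0.017] tip Y,Z -0.143 0.1213
[(0.04, array([-0.15 , -0.132])), (0.05, array([-0.151, -0.129])), (0.07, array([-0.13 , -0.128])), (0.08, array([-0.138, -0.129])), (0.12, array([-0.146, -0.14 ]))]
scene bar n 735 slope 0.0104 top z at hinge/-.09 [0.0657 0.068 ]
scene latch n 566 X [-0.016  0.018] tip Y,Z -0.1444 0.1215
[(0.04, array([-0.152, -0.129])), (0.05, array([-0.148, -0.129])), (0.06, array([-0.147, -0.13 ])), (0.07, array([-0.148, -0.129])), (0.08, array([-0.147, -0.134])), (0.09, array([-0.147, -0.143])), (0.1, array([-0.148, -0.143])), (0.11, array([-0.147, -0.143])), (0.12, array([-0.147, -0.141]))]
side bar n 458 slope 0.0084 top z at hinge/-.09 [0.0664 0.0682]
side latch n 346 X [-0.017  0.016] tip Y,Z -0.1442 0.121
[(0.04, array([-0.152, -0.137])), (0.05, array([-0.148, -0.129])), (0.06, array([-0.148, -0.129])), (0.07, array([-0.147, -0.129])), (0.08, array([-0.147, -0.143])), (0.09, array([-0.147, -0.142])), (0.1, array([-0.147, -0.143])), (0.11, array([-0.146, -0.143])), (0.12, array([-0.147, -0.14 ]))]
```

View pics/fin.png

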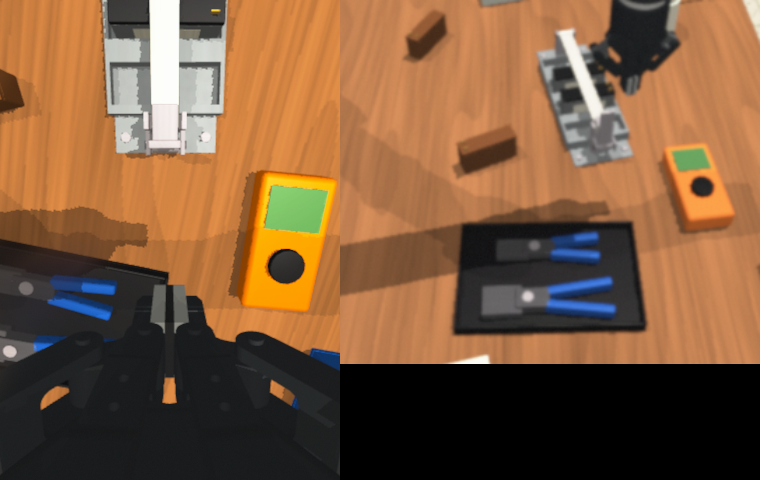

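The picture shows the latch upright at (165,145), its nose over the bar end, the batteries under the bar, and both tools flat in the tray. The slight slope reading on the bar comes from the nose's pixels.

```bash
python3 -c "
from h import *
print(r.hand_in())"
```

```text
the job is handed in; nothing more can be done
None
```

The job is handed in (no score came back): both tools lie flat side by side in the tray, the two batteries present are fully down in bays 1 and 2, the bar lies in its catch, and the latch is closed over its end.

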